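# Charge the vibratory deburring bowl and set its intensity slider

## Task

Charge the vibratory deburring machine for its next batch: with its intensity slider still down where you find it, take the steel tray by its bar handle, tip all six ceramic stones into the machine's bowl and stand the empty tray flat on the bench again. Then slide the intensity slider along its track until its line is on the long mark with the triangle, and let go. Leave the other things on the bench where they are.

Things in the scene. Friction and masses are not known exactly. Their poses are not given: they have to be found in the camera images.
- tumbler: Vibratory deburring machine, fixed to the bench: round grey-green motor base 216 mm wide and 75 mm high, above it on springs an open black bowl, and on its right, as the robot sees it, a console 210 mm wide with a sloping aluminium panel. Origin: centre of the underside, on the bowl's axis; its -x axis points out of the console side, to the operator; z up.
- bowl_mouth (a point): Centre of the bowl's mouth, level with the rim, 190 mm above the bench. The rim is 320 mm across outside; inside radius 150 mm at the rim, about 125 mm half way down; 84 mm deep. The cone and wing nut in its middle stay 10 mm or more below the rim. The rim overhangs the upper part of the panel.
- slider_top (a point): Middle of the top of the intensity slider's black cap, 26 mm out from the panel. Cap: 16 mm wide along the track, 26 mm up the slope, solid from 3.5 to 26 mm out, white line across it. Site axes: z straight out of the panel (35 deg from vertical, leaning to the operator), x up the slope, y along the track to the operator's left. An upright tool over the cap strikes the bowl's rim.
- slider (a joint): Position of the intensity slider along its straight track across the panel, in m: 0 is the stop at the operator's left end (the machine's +y), growing to 0.090 at the right end (-y). It needs about 2 N to move and stays where it is left. It is on the long mark at 0.060.
- long_mark (a point): Point on the panel surface, on the track's centre line, level with the long mark: the slider's line is to stand here. The marks are black lines below the track, 10 mm apart; the seventh from the operator's left is long, with a small black triangle at its end. Axes as slider_top. Panel: 23 mm high at its front edge (212 mm from the bowl's axis), 100 mm at its upper edge (102 mm).
- stone_tray: Loose sheet-steel tray, 170 mm long (x), 130 mm wide (y), about 0.4 kg. Floor 3 mm thick; walls 34 mm high at the back (-x) and sides, the sides falling to 16 mm at the front; the front (+x) is open, without a lip, so the stones slide out there once the floor slopes more than about 25 degrees. Origin: centre of the underside; z up. Side straps carry a bar handle over its middle.
- tray_handle (a point): Middle of the tray's wooden bar handle, 90 mm above the tray's underside, over its centre. The bar runs along the tray's y (130 mm long), is 16 mm thick (along the tray's x) and 24 mm high. Axes as the tray's.
- tray_lip (a point): Middle of the open front edge of the tray's floor, 85 mm ahead of the handle along the tray's x and 87 mm below it.
- stone0: Ceramic deburring stone, a triangular block with 30 mm sides, 18 mm thick, about 20 g, lying flat in the tray. Origin: centre of its underside as it lies at the start.
- stone1: Ceramic deburring stone, a triangular block with 30 mm sides, 18 mm thick, about 20 g, lying flat in the tray. Origin: centre of its underside as it lies at the start.
- stone2: Ceramic deburring stone, a triangular block with 30 mm sides, 18 mm thick, about 20 g, lying flat in the tray. Origin: centre of its underside as it lies at the start.
- stone3: Ceramic deburring stone, a triangular block with 30 mm sides, 18 mm thick, about 20 g, lying flat in the tray. Origin: centre of its underside as it lies at the start.
- stone4: Ceramic deburring stone, a triangular block with 30 mm sides, 18 mm thick, about 20 g, lying flat in the tray. Origin: centre of its underside as it lies at the start.
- stone5: Ceramic deburring stone, a triangular block with 30 mm sides, 18 mm thick, about 20 g, lying flat in the tray. Origin: centre of its underside as it lies at the start.
- wrench: Steel wrench 180 mm long lying on the bench; not to be disturbed. Origin at its middle.
- brush: Brush 200 mm long lying on the bench; not to be disturbed. Origin at its middle.
- bearing: Steel bearing ring 62 mm across, 16 mm high; not to be disturbed. Origin: centre of the underside.
- gear_blank: Dark steel stepped disc (gear blank) 60 mm across, 30 mm high; not to be disturbed. Origin: centre of the underside.
- oil_bottle: Grey oil bottle 64 mm across, 190 mm high; not to be disturbed. Origin: centre of the underside.
- grease_jar: Amber jar with a steel cap, 70 mm across, 70 mm high; not to be disturbed. Origin: centre of the underside.
Not all that is in view belongs to the job. Leave any blue look-alike of the stone_tray alone.

How it is judged (in metres and radians):
On the way, in this order (a step that is already met when the one before it is completed fails the run):
1. all six stones are in the bowl while the slider is still down (below 0.045) (horizontal distance between each of stone0, stone1, stone2, stone3, stone4, stone5 and bowl_mouth below 0.15 m and z of stone0 in the frame of bowl_mouth between -0.095 and -0.01 m and z of stone1 in the frame of bowl_mouth between -0.095 and -0.01 m and z of stone2 in the frame of bowl_mouth between -0.095 and -0.01 m and z of stone3 in the frame of bowl_mouth between -0.095 and -0.01 m and z of stone4 in the frame of bowl_mouth between -0.095 and -0.01 m and z of stone5 in the frame of bowl_mouth between -0.095 and -0.01 m and value of joint slider below 0.045 m), for 0.3 s.
2. the slider is on the long mark, within 4 mm (value of joint slider between 0.056 and 0.064 m), for 0.3 s.
At the end, for the whole second after the job is handed in: All six stones lie at rest in the bowl, the slider rests within 4 mm of the long mark (0.056 to 0.064), and the empty tray stands at rest flat on the bench (underside within 6 mm of the bench, within 0.08 rad of level) (all of step 2 and horizontal distance between each of stone0, stone1, stone2, stone3, stone4, stone5 and bowl_mouth below 0.15 m and z of stone0 in the frame of bowl_mouth between -0.095 and -0.01 m and z of stone1 in the frame of bowl_mouth between -0.095 and -0.01 m and z of stone2 in the frame of bowl_mouth between -0.095 and -0.01 m and z of stone3 in the frame of bowl_mouth between -0.095 and -0.01 m and z of stone4 in the frame of bowl_mouth between -0.095 and -0.01 m and z of stone5 in the frame of bowl_mouth between -0.095 and -0.01 m and height (world z) of stone_tray below 0.006 m and angle between stone_tray's own z axis and vertical below 0.08 rad and linear speed of stone_tray below 0.02 m/s and velocity of joint slider between -0.005 and 0.005 m/s and linear speed of each of stone0, stone1, stone2, stone3, stone4, stone5 below 0.05 m/s); the robot touches nothing.
It fails at once if the wrench, brush, bearing ring, gear blank, oil bottle or grease jar is moved by more than 25 mm (distance of any of wrench, brush, bearing, gear_blank, oil_bottle, grease_jar from where it was at the start of the episode above 0.025 m).
It also fails if it takes over 69 s, if anything falls off the work surface, if the arm or the gripper's body presses on something with over 40 N, if the wrist force passes 120 N, or if a joint passes its speed limit or range.

## Robot

A 6-joint arm with a two-finger parallel gripper is mounted at the origin on the work surface. World frame = base frame: x ahead of the robot, y to its left, z up, the work surface at z = 0. Lengths are in m, angles in degrees, forces in N, time in s.
With the tool pointing down it reaches from about 0.275 to 0.975 m from the base axis. Payload 8.4 kg.
Tool frame: the origin (TCP) lies at the very end of the fingers, on their centre line; the grasp point (between the pads) lies 19 mm behind it; z points along the fingers, y is the direction in which the jaws open and shut (so a half turn about z gives the same grasp; the last joint's range is limited). The gripper opens to 92 mm and grips with 3 to 60 N. Pads are 20 mm wide; open, the fingers measure 128 mm over their backs; the gripper's body (75 mm by 189 mm) begins 69 mm behind the grasp point.
Start: joints at [73.717, 20.225, 93.587, -0, 66.188, -0.138], TCP at [0.174, 0.6, 0.176] pointing down, gripper open.
Joint ranges: [-150.9, 150.9], [-52.94, 120.26], [3.33, 152.33], [-74.26, 254.26], [0, 154.13], [-172.89, 172.89]. Speed limits (degrees/s): [127.2, 127.2, 159.86, 180, 180, 180].

## Interface

Orientations are given as [roll, pitch, yaw] about the fixed x, y, z axes, in that order (R = Rz(yaw) Ry(pitch) Rx(roll)).
In Python, from bench import bot gives the robot as it stands.
- The arm moves only by the shell command python3 -m handwheel 'ROWS'. ROWS is JSON, a list of rows, each an object of numbers: "jaw": the opening, from -1 (shut) to 1 (fully open); "tx", "ty", "tz": the shift along the world's x, y, z in mm; "rx", "ry", "rz": the turn, a rotation vector about the world's x, y, z in degrees. In form: [{"jaw": .., "tx": .., "ty": .., "tz": .., "rx": .., "ry": .., "rz": ..}, ...]. A call has 1 to 10 rows; each row is the pose to reach, as a shift and turn from the pose commanded when the call began; what a row does not reach only later rows make up. A row lasts 1/12 s, in which the tool goes at most 41.7 mm and 7.16 degrees, less where a joint would pass 70% of its speed; a pose out of reach is approached as far as the arm can. A call with a gripper value outside its range is refused whole. The fingers move at their own pace and stop on an object; the grip force is fixed at half the most. Time passes only in rows, so rows that repeat a pose let the fingers close. It gives the time, the measured TCP pose, the force and the opening at its end, in the units of the state.
- bot.get_state(): the state, without advancing time (a new reading comes with each control period).
- bot.capture(name): name is "side" or "top" or "wrist"; returns the picture (480x640x3 uint8, blue, green, red); there is no depth.
- bot.calibration(name): a dict with "fx", "fy", "cx", "cy" (pixels), "position" and "attitude" of the camera in the world. Camera axes: x right, y up, looking along -z (the intrinsics and any distortion apply to the point x, -y, -z); pixel columns grow to the right and rows downward; lengths in m; the calibration is good to about 2 mm. A picture is of the moment at which its call begins: read the wrist's pose just before it. calibration takes no time and is no camera call; for the wrist camera it gives the pose at the moment of the call.
- bot.hand_in(): hands the job in, once; it reports no verdict.
Trained networks look in the newest picture that a camera, given by its name, has taken for a name from the list of things; names that differ only in an ending like _2 or _b are one class to them, and where a whole thing is asked for, a point or a joint stands for the part that bears it (a point fixed in the world has none). Each returns a list of dicts, best first, with "confidence" (0 to 1); they miss things now and then, are a little off and sometimes report something else, mostly with a low value. They report only what shows in the picture. A call takes as long as a camera call. They do not tell look-alikes from the thing itself.
- bot.masks_of(thing, camera): "pixels" (480x640 bool, what is visible of it) and "position" ([row, column] in pixels, amid what is visible of it).
- bot.spot_point(thing, camera): "position" ([row, column] in pixels: a listed point, or the origin of a listed thing).
The state is a dict: "clock": time; "joint_positions": joint angles; "dq": joint speeds; "tau": joint torques, N m; "position": TCP position; "eef_rot": TCP orientation; "force": force on the tool from outside, world axes, zero at the start; "ft_torque": the same for the moment, N m; "opening": opening from 0.0 (shut) to 1.0 (fully open).
Only numpy, scipy, OpenCV 4.12 (cv2) and the standard library are available. Lean on these libraries where they do the work, as an engineer would, in place of code of your own. Each camera call takes 0.05 s, during which the arm holds its last target. There are 200 camera calls.

## Working session

There is one attempt and no reset: what is moved stays moved. The work goes in short steps, Python scripts to look and compute and a shell command to move; the robot and the scene stay as the last step left them, time stands still between calls to the robot, and variables do not carry over. Pictures are saved under pics/ and viewed, about 8 in all and at most 12, crops included, and the job is handed in when it is done.

```bash
mkdir -p pics; cat > h.py <<'E'
import numpy as np, cv2
from scipy.spatial.transform import Rotation as R
from bench import bot
def ray(cal,rc):
    A=cal["attitude"]; A=np.array(A)
    M=A if A.shape==(3,3) else (R.from_euler('xyz',A,degrees=True).as_matrix() if A.size==3 else R.from_quat(A).as_matrix())
    d=M@np.array([(rc[1]-cal["cx"])/cal["fx"],-(rc[0]-cal["cy"])/cal["fy"],-1])
    return np.array(cal["position"]),d
def at_z(cam,rc,z):
    p,d=ray(bot.calibration(cam),rc); return p+d*(z-p[2])/d[2]
def tri(rcs):
    A=np.zeros((3,3));b=np.zeros(3)
    for cam,rc in rcs:
        p,d=ray(bot.calibration(cam),rc); d/=np.linalg.norm(d);P=np.eye(3)-np.outer(d,d);A+=P;b+=P@p
    x=np.linalg.solve(A,b)
    return x
E
python3 - <<'E'
from h import *
print(bot.get_state())
for c in("side","top"):
    print(c,bot.calibration(c)); cv2.imwrite(f"pics/{c}0.png",bot.capture(c))
H=dict(bowl_mouth=.19,tray_handle=.09,tray_lip=.003,stone_tray=0,long_mark=.06,slider_top=.08,tumbler=0,wrench=0,brush=0,bearing=0,gear_blank=0,oil_bottle=0,grease_jar=0)
for t,z in H.items():
    for c in("side","top"):
        for r in bot.spot_point(t,c)[:3]: print(t,c,round(r["confidence"],2),np.round(r["position"],1),at_z(c,r["position"],z).round(3))
E
```

```text
{'clock': 0.0, 'joint_positions': array([ 7.37155935e+01,  2.02626655e+01,  9.36263986e+01, -2.54130017e-03,
        6.61894184e+01, -1.37665957e-01]), 'dq': array([ 0.08952063,  0.05853003,  0.02099932,  0.13580377,  0.01835514,
       -0.03808177]), 'tau': array([-7.77028836e-04, -5.93819261e+01, -3.34227669e+01,  6.96566538e-02,
        2.32423714e-02, -9.43600782e-06]), 'position': array([0.17367909, 0.59982855, 0.17518179]), 'eef_rot': array([-1.79921512e+02,  2.13501184e-03,  1.63854288e+02]), 'force': array([ 0.09698633,  0.07233543, -0.74946385]), 'ft_torque': array([ 0.00933673, -0.04017629, -0.02495833]), 'opening': 1.0012901191299648}
side {'fx': 472.5977696564061, 'fy': 472.5977696564061, 'cx': 311.91807012499004, 'cy': 246.00358840476443, 'position': array([ 0.19093986, -0.9144136 ,  0.72492544]), 'attitude': array([ 58.25562584,  -0.29600462, -18.9494769 ])}
top {'fx': 620.9109356102888, 'fy': 620.9109356102888, 'cx': 320.4510202257956, 'cy': 238.31328355786647, 'position': array([ 0.31074498, -0.01580116,  1.86054099]), 'attitude': array([  6.38666577,   0.50531969, -9
[... 1532 characters left out ...]
2 [260.7 501.1] [ 0.448 -0.541  0.   ]
brush top 0.55 [174.  365.4] [ 0.715 -0.139  0.   ]
bearing side 0.62 [217.7 237.9] [0.405 0.432 0.   ]
bearing side 0.49 [374.2 355.7] [ 0.499 -0.303  0.   ]
bearing top 0.57 [276.5 171.4] [0.407 0.447 0.   ]
gear_blank side 0.83 [305.6 408.6] [ 0.708 -0.142  0.   ]
gear_blank side 0.35 [216.8 235.5] [0.399 0.441 0.   ]
gear_blank top 0.67 [174.4 365.8] [ 0.714 -0.14   0.   ]
gear_blank top 0.24 [270.4 360.1] [ 0.421 -0.119  0.   ]
oil_bottle side 0.91 [363.5 449.2] [ 0.695 -0.338  0.   ]
oil_bottle top 0.56 [175.1 430.1] [ 0.71  -0.336  0.   ]
oil_bottle top 0.28 [262.6 499.5] [ 0.442 -0.536  0.   ]
grease_jar top 0.8 [227.5 151. ] [0.556 0.512 0.   ]
```

View pics/top0.png

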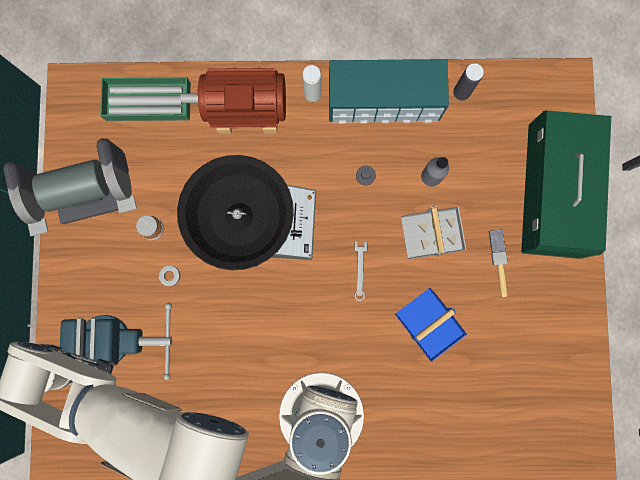

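View pics/side0.png

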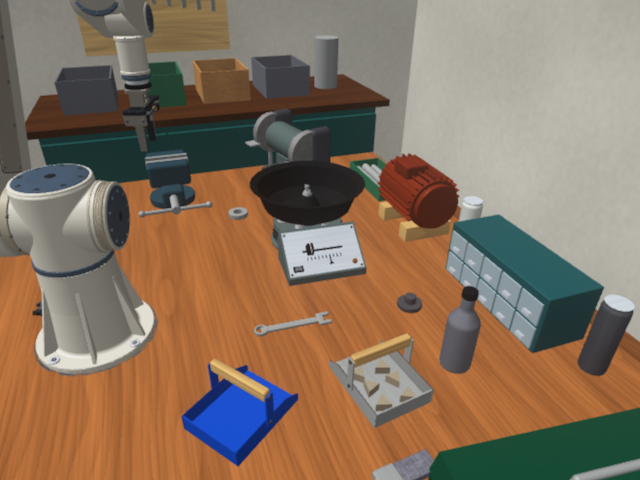

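Top view: steel tray at about (435,232), with its open lip facing left (+y). The blue look-alike is at (430,323), the bowl at (236,212) and the console to its right at about (300,225). The slider is at its near end. The side view agrees. I'll move above the steel tray and turn the jaws across the bar.

```bash
python3 -m handwheel '[{"jaw":1,"tx":60,"ty":-40,"tz":120},{"jaw":1,"tx":90,"ty":-330,"tz":130},{"jaw":1,"tx":90,"ty":-330,"tz":130},{"jaw":1,"tx":90,"ty":-330,"tz":130},{"jaw":1,"tx":90,"ty":-330,"tz":130},{"jaw":1,"tx":90,"ty":-330,"tz":130},{"jaw":1,"tx":90,"ty":-330,"tz":130},{"jaw":1,"tx":90,"ty":-330,"tz":130},{"jaw":1,"tx":90,"ty":-330,"tz":130},{"jaw":1,"tx":90,"ty":-330,"tz":130}]'
python3 -m handwheel '[{"jaw":1,"tx":115,"ty":-320,"rz":13},{"jaw":1,"tx":115,"ty":-320,"rz":13},{"jaw":1,"tx":115,"ty":-320,"rz":13},{"jaw":1,"tx":115,"ty":-320,"rz":13},{"jaw":1,"tx":115,"ty":-320,"rz":13},{"jaw":1,"tx":115,"ty":-320,"rz":13},{"jaw":1,"tx":115,"ty":-320,"rz":13},{"jaw":1,"tx":115,"ty":-320,"rz":13},{"jaw":1,"tx":115,"ty":-320,"rz":13},{"jaw":1,"tx":115,"ty":-320,"rz":13}]'
python3 -m handwheel '[{"jaw":1,"tx":140,"ty":-285,"rz":13},{"jaw":1,"tx":140,"ty":-285,"rz":13},{"jaw":1,"tx":140,"ty":-285,"rz":13},{"jaw":1,"tx":140,"ty":-285,"rz":13},{"jaw":1,"tx":140,"ty":-285,"rz":13},{"jaw":1,"tx":140,"ty":-285,"rz":13},{"jaw":1,"tx":140,"ty":-285,"rz":13},{"jaw":1,"tx":140,"ty":-285,"rz":13},{"jaw":1,"tx":140,"ty":-285,"rz":13},{"jaw":1,"tx":140,"ty":-285,"rz":13}]'
python3 - <<'E'
from h import *
print(bot.get_state()["joint_positions"].round(1),tri([("side",(349.9,381.2)),("top",(233.6,435.9))]).round(4))
c=bot.calibration("wrist");print(c["position"],c["attitude"]); im=bot.capture("wrist");cv2.imwrite("pics/w1.png",im)
for t,z in dict(tray_handle=.09,tray_lip=.003,stone_tray=0).items():
    for r in bot.spot_point(t,"wrist")[:2]: print(t,round(r["confidence"],2),np.round(r["position"],1),at_z("wrist",r["position"],z).round(4))
for r in bot.masks_of("tray_handle","wrist")[:1]: 
    print("mask",r["position"],r["pixels"].sum())
E
```

```text
[73.7 20.2 93.6  0.  66.2 -0.1] [ 0.5258 -0.3352  0.0876]
[0.10625234 0.61992938 0.38594986] [-14.42571849  -0.08991832  73.83866385]validation failed for argument at $[0]...
validation failed for argument at $[0]...
validation failed for argument at $[0]...
```

View pics/w1.png

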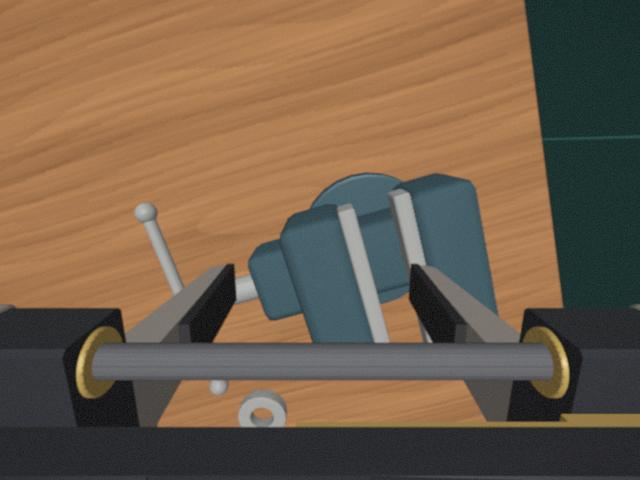

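The rows were refused and the arm did not move; the wrist view shows only the vise below. I'll resend with all keys in every row, rising first.

```bash
python3 -m handwheel '[{"jaw":1,"tx":0,"ty":0,"tz":80,"rx":0,"ry":0,"rz":0},{"jaw":1,"tx":0,"ty":0,"tz":80,"rx":0,"ry":0,"rz":0},{"jaw":1,"tx":90,"ty":-330,"tz":130,"rx":0,"ry":0,"rz":0},{"jaw":1,"tx":90,"ty":-330,"tz":130,"rx":0,"ry":0,"rz":0},{"jaw":1,"tx":90,"ty":-330,"tz":130,"rx":0,"ry":0,"rz":0},{"jaw":1,"tx":90,"ty":-330,"tz":130,"rx":0,"ry":0,"rz":0},{"jaw":1,"tx":90,"ty":-330,"tz":130,"rx":0,"ry":0,"rz":0},{"jaw":1,"tx":90,"ty":-330,"tz":130,"rx":0,"ry":0,"rz":0},{"jaw":1,"tx":90,"ty":-330,"tz":130,"rx":0,"ry":0,"rz":0},{"jaw":1,"tx":90,"ty":-330,"tz":130,"rx":0,"ry":0,"rz":0}]'
```

```text
clock: 2.48
position: [0.2605, 0.2803, 0.3045]
eef_rot: [180.0, 0.0, 163.9]
force: [1.1, -0.8, -0.0]
opening: 1.004
```

```bash
python3 -m handwheel '[{"jaw":1,"tx":140,"ty":-310,"tz":0,"rx":0,"ry":0,"rz":13},{"jaw":1,"tx":140,"ty":-310,"tz":0,"rx":0,"ry":0,"rz":13},{"jaw":1,"tx":140,"ty":-310,"tz":0,"rx":0,"ry":0,"rz":13},{"jaw":1,"tx":140,"ty":-310,"tz":0,"rx":0,"ry":0,"rz":13},{"jaw":1,"tx":140,"ty":-310,"tz":0,"rx":0,"ry":0,"rz":13},{"jaw":1,"tx":140,"ty":-310,"tz":0,"rx":0,"ry":0,"rz":13},{"jaw":1,"tx":140,"ty":-310,"tz":0,"rx":0,"ry":0,"rz":13},{"jaw":1,"tx":140,"ty":-310,"tz":0,"rx":0,"ry":0,"rz":13},{"jaw":1,"tx":140,"ty":-310,"tz":0,"rx":0,"ry":0,"rz":13}]'
python3 -m handwheel '[{"jaw":1,"tx":125,"ty":-295,"tz":0,"rx":0,"ry":0,"rz":13},{"jaw":1,"tx":125,"ty":-295,"tz":0,"rx":0,"ry":0,"rz":13},{"jaw":1,"tx":125,"ty":-295,"tz":0,"rx":0,"ry":0,"rz":13},{"jaw":1,"tx":125,"ty":-295,"tz":0,"rx":0,"ry":0,"rz":13},{"jaw":1,"tx":125,"ty":-295,"tz":0,"rx":0,"ry":0,"rz":13},{"jaw":1,"tx":125,"ty":-295,"tz":0,"rx":0,"ry":0,"rz":13},{"jaw":1,"tx":125,"ty":-295,"tz":0,"rx":0,"ry":0,"rz":13},{"jaw":1,"tx":125,"ty":-295,"tz":0,"rx":0,"ry":0,"rz":13},{"jaw":1,"tx":125,"ty":-295,"tz":0,"rx":0,"ry":0,"rz":13},{"jaw":1,"tx":125,"ty":-295,"tz":0,"rx":0,"ry":0,"rz":13}]'
python3 - <<'E'
from h import *
print(bot.get_state()["joint_positions"].round(1))
im=bot.capture("wrist");cv2.imwrite("pics/w1.png",im)
for t,z in dict(tray_handle=.09,tray_lip=.003,stone_tray=0).items():
    for r in bot.spot_point(t,"wrist")[:2]: print(t,round(r["confidence"],2),np.round(r["position"],1),at_z("wrist",r["position"],z).round(4))
bot.capture("top")
for t,z in dict(tray_handle=.09,tray_lip=.003,stone_tray=0).items():
    for r in bot.spot_point(t,"top")[:2]: print(t,round(r["confidence"],2),np.round(r["position"],1),at_z("top",r["position"],z).round(4))
E
```

```text
clock: 3.23
position: [0.4016, -0.0314, 0.3044]
eef_rot: [-179.9, 0.1, 176.8]
force: [-1.0, 0.7, 0.1]
opening: 0.998
clock: 4.07
position: [0.5256, -0.3244, 0.303]
eef_rot: [179.9, -0.1, -170.3]
force: [-0.5, 0.4, -0.1]
opening: 0.999
[ -31.8   14.4   85.5   -0.    80.1 -131.5]
tray_handle 0.74 [206.5 312. ] [ 0.5312 -0.3331  0.09  ]
tray_lip 0.91 [198.3 368.3] [ 0.5202 -0.2517  0.003 ]
tray_lip 0.58 [ 56.6 385.3] [ 0.3273 -0.2685  0.003 ]
stone_tray 0.96 [194.2 313.6] [ 0.5288 -0.3331  0.    ]
tray_handle 0.89 [231.9 435.8] [ 0.5251 -0.3324  0.09  ]
tray_lip 0.86 [237.1 405.2] [ 0.5206 -0.2557  0.003 ]
stone_tray 0.96 [232.3 432.2] [ 0.5349 -0.3376  0.    ]
stone_tray 0.6 [274.3 169.9] [0.4137 0.452  0.    ]
```

View pics/w1.png

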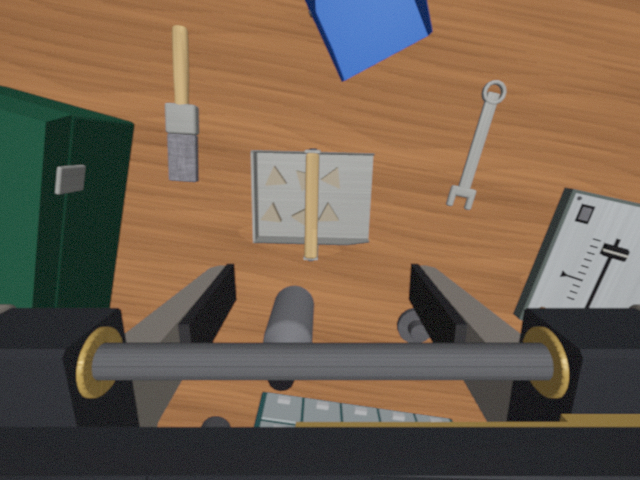

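The wrist view shows the tray under the gripper. The bar runs from (312,150) to (310,260), already square to the jaws, and six stones are visible; handle is at about (0.528, -0.333). I'll descend and grip.

```bash
python3 -m handwheel '[{"jaw":1,"tx":2,"ty":-9,"tz":-40,"rx":0,"ry":0,"rz":0},{"jaw":1,"tx":2,"ty":-9,"tz":-80,"rx":0,"ry":0,"rz":0},{"jaw":1,"tx":2,"ty":-9,"tz":-120,"rx":0,"ry":0,"rz":0},{"jaw":1,"tx":2,"ty":-9,"tz":-150,"rx":0,"ry":0,"rz":0},{"jaw":1,"tx":2,"ty":-9,"tz":-175,"rx":0,"ry":0,"rz":0},{"jaw":1,"tx":2,"ty":-9,"tz":-200,"rx":0,"ry":0,"rz":0},{"jaw":1,"tx":2,"ty":-9,"tz":-220,"rx":0,"ry":0,"rz":0},{"jaw":1,"tx":2,"ty":-9,"tz":-232,"rx":0,"ry":0,"rz":0},{"jaw":1,"tx":2,"ty":-9,"tz":-232,"rx":0,"ry":0,"rz":0},{"jaw":1,"tx":2,"ty":-9,"tz":-232,"rx":0,"ry":0,"rz":0}]'
python3 -m handwheel '[{"jaw":-1,"tx":0,"ty":0,"tz":0,"rx":0,"ry":0,"rz":0},{"jaw":-1,"tx":0,"ty":0,"tz":0,"rx":0,"ry":0,"rz":0},{"jaw":-1,"tx":0,"ty":0,"tz":0,"rx":0,"ry":0,"rz":0},{"jaw":-1,"tx":0,"ty":0,"tz":0,"rx":0,"ry":0,"rz":0},{"jaw":-1,"tx":0,"ty":0,"tz":0,"rx":0,"ry":0,"rz":0},{"jaw":-1,"tx":0,"ty":0,"tz":0,"rx":0,"ry":0,"rz":0},{"jaw":-1,"tx":0,"ty":0,"tz":0,"rx":0,"ry":0,"rz":0},{"jaw":-1,"tx":0,"ty":0,"tz":0,"rx":0,"ry":0,"rz":0}]'
```

```text
clock: 5.3
position: [0.5277, -0.3317, 0.0724]
eef_rot: [180.0, -0.0, -170.1]
force: [0.5, 0.0, 0.4]
opening: 1.0
clock: 5.97
position: [0.5275, -0.3319, 0.0721]
eef_rot: [180.0, -0.0, -170.1]
force: [-0.5, -0.4, -0.0]
opening: 0.439
```

```bash
python3 -m handwheel '[{"jaw":-1,"tx":0,"ty":0,"tz":0,"rx":0,"ry":0,"rz":0},{"jaw":-1,"tx":0,"ty":0,"tz":0,"rx":0,"ry":0,"rz":0},{"jaw":-1,"tx":0,"ty":0,"tz":0,"rx":0,"ry":0,"rz":0},{"jaw":-1,"tx":0,"ty":0,"tz":0,"rx":0,"ry":0,"rz":0},{"jaw":-1,"tx":0,"ty":0,"tz":0,"rx":0,"ry":0,"rz":0},{"jaw":-1,"tx":0,"ty":0,"tz":0,"rx":0,"ry":0,"rz":0},{"jaw":-1,"tx":0,"ty":0,"tz":0,"rx":0,"ry":0,"rz":0}]'
python3 -m handwheel '[{"jaw":-1,"tx":0,"ty":0,"tz":5,"rx":0,"ry":0,"rz":0},{"jaw":-1,"tx":0,"ty":0,"tz":20,"rx":0,"ry":0,"rz":0},{"jaw":-1,"tx":0,"ty":0,"tz":45,"rx":0,"ry":0,"rz":0},{"jaw":-1,"tx":0,"ty":0,"tz":75,"rx":0,"ry":0,"rz":0},{"jaw":-1,"tx":0,"ty":0,"tz":110,"rx":0,"ry":0,"rz":0},{"jaw":-1,"tx":0,"ty":0,"tz":145,"rx":0,"ry":0,"rz":0},{"jaw":-1,"tx":0,"ty":0,"tz":180,"rx":0,"ry":0,"rz":0},{"jaw":-1,"tx":0,"ty":0,"tz":215,"rx":0,"ry":0,"rz":0},{"jaw":-1,"tx":0,"ty":0,"tz":245,"rx":0,"ry":0,"rz":0},{"jaw":-1,"tx":0,"ty":0,"tz":255,"rx":0,"ry":0,"rz":0}]'
python3 - <<'E'
from h import *
for c in("side","top"):
    bot.capture(c)
    for t,z in dict(bowl_mouth=.19,tumbler=0).items():
        for r in bot.spot_point(t,c)[:1]: print(t,c,round(r["confidence"],2),np.round(r["position"],1),at_z(c,r["position"],z).round(4))
im=bot.capture("top")
# rim ellipse: dark pixels -> circle
m=(im.max(2)<60).astype(np.uint8); m[:,:150]=0;m[:,310:]=0;m[:130]=0;m[285:]=0
c=max(cv2.findContours(m,0,2)[0],key=cv2.contourArea)
P=np.array([at_z("top",(p[1],p[0]),.19)[:2] for p in cv2.convexHull(c)[:,0]])
A=np.c_[2*P,np.ones(len(P))];s=np.linalg.lstsq(A,(P**2).sum(1),rcond=None)[0]
print("rim",s[:2],np.sqrt(s[2]+s[0]**2+s[1]**2))
E
```

```text
clock: 6.55
position: [0.5276, -0.3319, 0.0721]
eef_rot: [-180.0, -0.0, -170.1]
force: [0.8, 0.3, -0.1]
opening: 0.0
clock: 7.38
position: [0.5291, -0.3328, 0.333]
eef_rot: [-179.7, 0.3, -170.1]
force: [0.8, -0.6, 0.5]
opening: 0.002
bowl_mouth side 0.65 [178.5 305.6] [0.5741 0.2474 0.19  ]
tumbler side 0.59 [240.4 308.9] [0.5768 0.2254 0.    ]
bowl_mouth top 0.83 [210.5 235.9] [0.5758 0.2276 0.19  ]
tumbler top 0.63 [233.1 437.6] [ 0.5323 -0.3538  0.    ]
rim [0.57332558 0.23073171] 0.15759378868356796
```

The grip closed on nothing (opening 0, no load). I'll look.

```bash
python3 - <<'E'
from h import *
a=bot.capture("wrist");b=bot.capture("side")
s=bot.get_state();print(s["position"],s["opening"])
for c in("wrist","top","side"):
  for t,z in dict(tray_handle=.09,tray_lip=.003).items():
    for r in bot.spot_point(t,c)[:2]: print(c,t,round(r["confidence"],2),np.round(r["position"],1),at_z(c,r["position"],z).round(4))
cv2.imwrite("pics/c2.png",np.hstack([cv2.resize(a,(400,300)),cv2.resize(b[200:470,100:460],(400,300))]))
E
```

```text
[ 0.52706084 -0.33157659  0.32546076] 0.005078557048965917
wrist tray_handle 0.68 [204.1 314.1] [ 0.5333 -0.3401  0.09  ]
wrist tray_lip 0.75 [ 59.3 385.4] [ 0.3269 -0.2743  0.003 ]
wrist tray_lip 0.59 [195.8 372.8] [ 0.5198 -0.2518  0.003 ]
top tray_handle 0.88 [233.  437.3] [ 0.5219 -0.3366  0.09  ]
side tray_handle 0.69 [349.7 379.8] [ 0.528  -0.3372  0.09  ]
side tray_handle 0.62 [378.  238.3] [ 0.2614 -0.3209  0.09  ]
side tray_lip 0.74 [384.4 269.5] [ 0.3259 -0.2755  0.003 ]
side tray_lip 0.66 [353.7 354.5] [ 0.518  -0.2517  0.003 ]
```

View pics/c2.png

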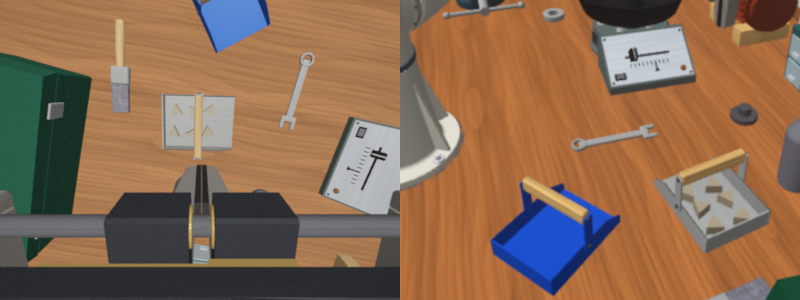

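```bash
cat >> h.py <<'E'
def proj(cam,p):
    c=bot.calibration(cam);M=R.from_euler('xyz',c["attitude"],degrees=True).as_matrix()
    q=M.T@(np.array(p)-c["position"]);return np.array([c["cy"]-c["fy"]*q[1]/-q[2],c["cx"]+c["fx"]*q[0]/-q[2]])
E
python3 - <<'E'
from h import *
s=bot.get_state();p=s["position"];T=R.from_euler('xyz',s["eef_rot"],degrees=True).as_matrix()
for c in("wrist","side","top"): print(c,[proj(c,p-T[:,2]*d).round() for d in(0,.05,.2)], proj(c,[.527,-.335,.09]).round())
b=bot.capture("side");t=bot.capture("top");w=bot.capture("wrist")
cv2.imwrite("pics/c3.png",np.vstack([np.hstack([b[:,:][::2,::2],t[::2,::2]]),np.hstack([w[100:340,160:480],b[280:440:1,300:460:1].repeat(2,1).repeat(2,0)[:240]])]))
E
```

```text
wrist [array([258., 321.]), array([290., 321.]), array([1060.,  319.])] [199. 319.]
side [array([241., 390.]), array([214., 393.]), array([119., 403.])] [349. 379.]
top [array([219., 452.]), array([216., 456.]), array([206., 471.])] [231. 437.]
```

View pics/c3.png

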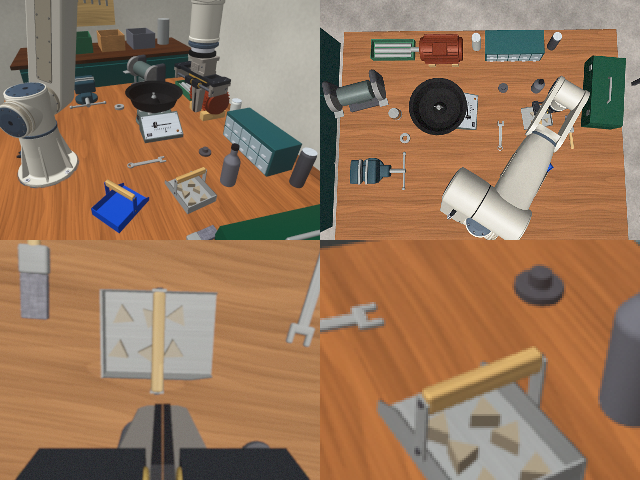

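Tray unmoved, but the gripper in the side view sits somewhat up and right of its projected place (241,390). I'll go down again with jaws open and look from the side at grasp height.

```bash
python3 -m handwheel '[{"jaw":1,"tx":0,"ty":0,"tz":-20,"rx":0,"ry":0,"rz":0},{"jaw":1,"tx":0,"ty":0,"tz":-30,"rx":0,"ry":0,"rz":0},{"jaw":1,"tx":0,"ty":0,"tz":-60,"rx":0,"ry":0,"rz":0},{"jaw":1,"tx":0,"ty":0,"tz":-90,"rx":0,"ry":0,"rz":0},{"jaw":1,"tx":0,"ty":0,"tz":-120,"rx":0,"ry":0,"rz":0},{"jaw":1,"tx":0,"ty":0,"tz":-140,"rx":0,"ry":0,"rz":0},{"jaw":1,"tx":0,"ty":0,"tz":-160,"rx":0,"ry":0,"rz":0},{"jaw":1,"tx":0,"ty":0,"tz":-160,"rx":0,"ry":0,"rz":0},{"jaw":1,"tx":0,"ty":0,"tz":-160,"rx":0,"ry":0,"rz":0},{"jaw":1,"tx":0,"ty":0,"tz":-160,"rx":0,"ry":0,"rz":0}]'
python3 -m handwheel '[{"jaw":1,"tx":0,"ty":0,"tz":-20,"rx":0,"ry":0,"rz":0},{"jaw":1,"tx":0,"ty":0,"tz":-40,"rx":0,"ry":0,"rz":0},{"jaw":1,"tx":0,"ty":0,"tz":-60,"rx":0,"ry":0,"rz":0},{"jaw":1,"tx":0,"ty":0,"tz":-80,"rx":0,"ry":0,"rz":0},{"jaw":1,"tx":0,"ty":0,"tz":-95,"rx":0,"ry":0,"rz":0},{"jaw":1,"tx":0,"ty":0,"tz":-95,"rx":0,"ry":0,"rz":0},{"jaw":1,"tx":0,"ty":0,"tz":-95,"rx":0,"ry":0,"rz":0}]'
python3 - <<'E'
from h import *
s=bot.get_state();p=s["position"];T=R.from_euler('xyz',s["eef_rot"],degrees=True).as_matrix()
print(p,s["joint_positions"].round(1))
for d in(0,.019,.05):print([proj("side",p-T[:,2]*d+T[:,1]*o).round() for o in(0,.046,-.046)])
b=bot.capture("side")[230:430,260:520];w=bot.capture("wrist")
cv2.imwrite("pics/c4.png",np.vstack([cv2.resize(b,None,fx=2,fy=2),w[60:260,60:580]]))
E
```

```text
clock: 9.12
position: [0.5281, -0.3322, 0.1682]
eef_rot: [-180.0, 0.0, -170.1]
force: [0.4, 0.2, 0.3]
opening: 0.708
clock: 9.7
position: [0.5281, -0.3322, 0.0731]
eef_rot: [-180.0, 0.0, -170.1]
force: [0.6, -0.6, 0.1]
opening: 1.001
[ 0.52808797 -0.33216357  0.07310256] [ -32.3   26.4   98.7    0.    54.9 -132.2]
[array([354., 378.]), array([340., 364.]), array([370., 393.])]
[array([347., 379.]), array([333., 365.]), array([363., 394.])]
[array([335., 380.]), array([320., 366.]), array([350., 395.])]
```

View pics/c4.png

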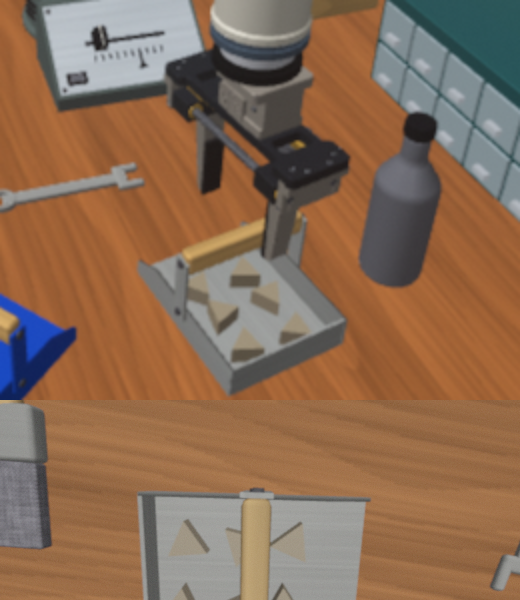

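Side view: fingertips at about (326,364) and (360,398), roughly 11 px above their projected places, so the real tips are 20–30 mm higher than reported and the jaws shut just above the bar. Going 23 mm lower is safe in either case: the tips stay above the stones and the body above the bar.

```bash
python3 -m handwheel '[{"jaw":1,"tx":0,"ty":0,"tz":-8,"rx":0,"ry":0,"rz":0},{"jaw":1,"tx":0,"ty":0,"tz":-16,"rx":0,"ry":0,"rz":0},{"jaw":1,"tx":0,"ty":0,"tz":-23,"rx":0,"ry":0,"rz":0},{"jaw":-1,"tx":0,"ty":0,"tz":-23,"rx":0,"ry":0,"rz":0},{"jaw":-1,"tx":0,"ty":0,"tz":-23,"rx":0,"ry":0,"rz":0},{"jaw":-1,"tx":0,"ty":0,"tz":-23,"rx":0,"ry":0,"rz":0},{"jaw":-1,"tx":0,"ty":0,"tz":-23,"rx":0,"ry":0,"rz":0},{"jaw":-1,"tx":0,"ty":0,"tz":-23,"rx":0,"ry":0,"rz":0},{"jaw":-1,"tx":0,"ty":0,"tz":-23,"rx":0,"ry":0,"rz":0},{"jaw":-1,"tx":0,"ty":0,"tz":-23,"rx":0,"ry":0,"rz":0}]'
python3 -m handwheel '[{"jaw":-1,"tx":0,"ty":0,"tz":0,"rx":0,"ry":0,"rz":0},{"jaw":-1,"tx":0,"ty":0,"tz":0,"rx":0,"ry":0,"rz":0},{"jaw":-1,"tx":0,"ty":0,"tz":0,"rx":0,"ry":0,"rz":0},{"jaw":-1,"tx":0,"ty":0,"tz":0,"rx":0,"ry":0,"rz":0},{"jaw":-1,"tx":0,"ty":0,"tz":0,"rx":0,"ry":0,"rz":0},{"jaw":-1,"tx":0,"ty":0,"tz":0,"rx":0,"ry":0,"rz":0},{"jaw":-1,"tx":0,"ty":0,"tz":0,"rx":0,"ry":0,"rz":0}]'
python3 - <<'E'
from h import *
s=bot.get_state();p=s["position"];print(p,s["opening"],s["force"],s["ft_torque"])
b=bot.capture("side")
for t in("tray_handle","stone_tray","tray_lip"):
  for r in bot.spot_point(t,"side")[:2]:print(t,r)
E
```

```text
clock: 10.63
position: [0.5277, -0.3319, 0.0493]
eef_rot: [-180.0, 0.0, -170.1]
force: [-0.4, -0.7, -0.1]
opening: 0.515
clock: 11.22
position: [0.5277, -0.3321, 0.0492]
eef_rot: [-180.0, 0.0, -170.1]
force: [-0.3, -1.4, -1.4]
opening: 0.169
[ 0.52770997 -0.33207222  0.04915561] 0.1690632161168 [-0.33055391 -1.37299386 -1.43969378] [-0.33547469 -0.09260535  0.03698377]
tray_handle {'position': [380.0, 237.2], 'confidence': 0.58}
tray_handle {'position': [346.8, 381.3], 'confidence': 0.55}
stone_tray {'position': [411.6, 242.9], 'confidence': 0.74}
stone_tray {'position': [375.2, 391.8], 'confidence': 0.71}
tray_lip {'position': [384.9, 271.5], 'confidence': 0.87}
tray_lip {'position': [353.5, 350.9], 'confidence': 0.77}
```

Gripped: opening 0.169 is about 15.6 mm, the bar's thickness. The bar is therefore 41 mm behind the reported TCP. Lift.

```bash
python3 -m handwheel '[{"jaw":-1,"tx":0,"ty":0,"tz":4,"rx":0,"ry":0,"rz":0},{"jaw":-1,"tx":0,"ty":0,"tz":14,"rx":0,"ry":0,"rz":0},{"jaw":-1,"tx":0,"ty":0,"tz":30,"rx":0,"ry":0,"rz":0},{"jaw":-1,"tx":0,"ty":0,"tz":55,"rx":0,"ry":0,"rz":0},{"jaw":-1,"tx":0,"ty":0,"tz":80,"rx":0,"ry":0,"rz":0},{"jaw":-1,"tx":0,"ty":0,"tz":105,"rx":0,"ry":0,"rz":0},{"jaw":-1,"tx":0,"ty":0,"tz":130,"rx":0,"ry":0,"rz":0},{"jaw":-1,"tx":0,"ty":0,"tz":155,"rx":0,"ry":0,"rz":0},{"jaw":-1,"tx":0,"ty":0,"tz":175,"rx":0,"ry":0,"rz":0},{"jaw":-1,"tx":0,"ty":0,"tz":185,"rx":0,"ry":0,"rz":0}]'
python3 -m handwheel '[{"jaw":-1,"tx":0,"ty":0,"tz":20,"rx":0,"ry":0,"rz":0},{"jaw":-1,"tx":0,"ty":0,"tz":40,"rx":0,"ry":0,"rz":0},{"jaw":-1,"tx":0,"ty":0,"tz":60,"rx":0,"ry":0,"rz":0},{"jaw":-1,"tx":0,"ty":0,"tz":65,"rx":0,"ry":0,"rz":0},{"jaw":-1,"tx":0,"ty":0,"tz":65,"rx":0,"ry":0,"rz":0},{"jaw":-1,"tx":0,"ty":0,"tz":65,"rx":0,"ry":0,"rz":0}]'
python3 - <<'E'
from h import *
s=bot.get_state();p=s["position"];print(p,s["opening"],s["force"],s["ft_torque"])
b=bot.capture("side")
print(proj("side",p+[0,0,.041]),proj("side",p+[0,.0,-.049]))
for t in("tray_handle","stone_tray","tray_lip"):
  for r in bot.spot_point(t,"side")[:2]:print(t,r)
cv2.imwrite("pics/c5.png",b[100:400,200:600])
E
```

```text
clock: 12.25
position: [0.5282, -0.332, 0.2374]
eef_rot: [-179.9, 0.1, -170.1]
force: [0.9, -0.3, -4.2]
opening: 0.171
clock: 12.75
position: [0.5271, -0.3314, 0.2979]
eef_rot: [179.9, -0.1, -170.1]
force: [-1.0, -0.1, -5.6]
opening: 0.17
[ 0.52706039 -0.33143022  0.29790895] 0.16964467917778836 [-1.04444328 -0.14702764 -5.63941891] [ 0.09101841  0.03098671 -0.01574398]
[234.45434141 390.10759992] [279.64388267 385.28050389]
tray_handle {'position': [380.1, 235.2], 'confidence': 0.77}
tray_handle {'position': [234.1, 392.3], 'confidence': 0.64}
stone_tray {'position': [414.4, 246.1], 'confidence': 0.88}
stone_tray {'position': [282.4, 387.1], 'confidence': 0.57}
tray_lip {'position': [253.3, 356.6], 'confidence': 0.97}
tray_lip {'position': [383.3, 272.1], 'confidence': 0.97}
```

View pics/c5.png

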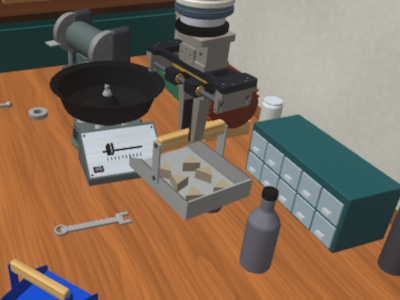

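The tray hangs level with the stones in it, load 5.6 N, and the projected handle matches the picture (234,390). I'll carry it to the near side of the bowl, turning its lip radially outward.

```bash
python3 -m handwheel '[{"jaw":-1,"tx":-2,"ty":8,"tz":0,"rx":0,"ry":0,"rz":-1},{"jaw":-1,"tx":-6,"ty":24,"tz":0,"rx":0,"ry":0,"rz":-4},{"jaw":-1,"tx":-11,"ty":48,"tz":0,"rx":0,"ry":0,"rz":-8},{"jaw":-1,"tx":-17,"ty":76,"tz":0,"rx":0,"ry":0,"rz":-12},{"jaw":-1,"tx":-24,"ty":104,"tz":0,"rx":0,"ry":0,"rz":-16},{"jaw":-1,"tx":-30,"ty":132,"tz":0,"rx":0,"ry":0,"rz":-20},{"jaw":-1,"tx":-37,"ty":160,"tz":0,"rx":0,"ry":0,"rz":-25},{"jaw":-1,"tx":-43,"ty":188,"tz":0,"rx":0,"ry":0,"rz":-30},{"jaw":-1,"tx":-50,"ty":216,"tz":0,"rx":0,"ry":0,"rz":-35},{"jaw":-1,"tx":-56,"ty":244,"tz":0,"rx":0,"ry":0,"rz":-40}]'
python3 -m handwheel '[{"jaw":-1,"tx":-6,"ty":28,"tz":0,"rx":0,"ry":0,"rz":-5},{"jaw":-1,"tx":-13,"ty":56,"tz":0,"rx":0,"ry":0,"rz":-10},{"jaw":-1,"tx":-19,"ty":84,"tz":0,"rx":0,"ry":0,"rz":-15},{"jaw":-1,"tx":-26,"ty":112,"tz":0,"rx":0,"ry":0,"rz":-19},{"jaw":-1,"tx":-33,"ty":140,"tz":0,"rx":0,"ry":0,"rz":-23},{"jaw":-1,"tx":-39,"ty":168,"tz":0,"rx":0,"ry":0,"rz":-27},{"jaw":-1,"tx":-46,"ty":196,"tz":0,"rx":0,"ry":0,"rz":-31},{"jaw":-1,"tx":-51,"ty":222,"tz":0,"rx":0,"ry":0,"rz":-34},{"jaw":-1,"tx":-55,"ty":242,"tz":0,"rx":0,"ry":0,"rz":-37},{"jaw":-1,"tx":-57,"ty":252,"tz":0,"rx":0,"ry":0,"rz":-38}]'
python3 -m handwheel '[{"jaw":-1,"tx":0,"ty":0,"tz":0,"rx":0,"ry":0,"rz":0},{"jaw":-1,"tx":0,"ty":0,"tz":0,"rx":0,"ry":0,"rz":0},{"jaw":-1,"tx":0,"ty":0,"tz":0,"rx":0,"ry":0,"rz":0}]'
cat > pour.py <<'E'
from h import *
# TCP shifts (mm) & rotvec for tilt th about bar axis with lip moving to target
s=bot.get_state();p=np.array(s["position"]);T=R.from_euler('xyz',s["eef_rot"],degrees=True).as_matrix()
tx=T[:,1].copy()
bowl=np.array([.574,.231,.19])
tx=tx if tx@(bowl-p)>0 else -tx
tx[2]=0;tx/=np.linalg.norm(tx);ax=np.cross([0,0,1],tx)
print("pos",p.round(4),"x az",np.degrees(np.arctan2(tx[1],tx[0])).round(1),s["joint_positions"].round(1),s["opening"],s["force"].round(1))
def pose(th,lip):
    Q=R.from_rotvec(ax*np.radians(th))
    # TCP relative lip in tray frame: handle = lip -85x +87z ; TCP = handle -41z
    return lip+Q.apply(-.085*tx+np.array([0,0,.087-.041])),ax*th
if __name__=="__main__":
    lipnow=p+.085*tx-np.array([0,0,.046]);print("lip",lipnow.round(4))
    liptgt=bowl-.08*tx+[0,0,.025]
    for th in range(0,60,5):
        f=min(1,th/25); q,rv=pose(th,lipnow*(1-f)+liptgt*f); print(th,((q-p)*1000).round(0),rv.round(1))
E
python3 pour.py
```

```text
clock: 13.78
position: [0.4706, -0.0865, 0.2985]
eef_rot: [-180.0, -0.0, 149.6]
force: [1.6, 0.4, -4.1]
opening: 0.171
clock: 14.62
position: [0.4137, 0.1664, 0.2986]
eef_rot: [-180.0, -0.1, 111.8]
force: [-0.7, -1.8, -4.6]
opening: 0.167
clock: 14.87
position: [0.4145, 0.1634, 0.2988]
eef_rot: [-180.0, 0.0, 111.9]
force: [0.4, 0.3, -4.4]
opening: 0.176
pos [0.4145 0.1634 0.2988] x az 21.9 [ 21.4  -2.4 105.   -0.   77.5  -0.5] 0.17562056156953135 [ 0.4  0.3 -4.4]
lip [0.4934 0.1951 0.2528]
0 [0. 0. 0.] [-0.  0.  0.]
5 [ 5.  3. -0.] [-1.9  4.6  0. ]
10 [11.  6. -1.] [-3.7  9.3  0. ]
15 [18.  9. -2.] [-5.6 13.9  0. ]
20 [24. 13. -4.] [-7.5 18.6  0. ]
25 [32. 16. -6.] [-9.3 23.2  0. ]
30 [38. 19. -1.] [-11.2  27.8   0. ]
35 [45. 22.  3.] [-13.1  32.5   0. ]
40 [52. 24.  6.] [-14.9  37.1   0. ]
45 [60. 27.  9.] [-16.8  41.8   0. ]
50 [67. 31. 11.] [-18.7  46.4   0. ]
55 [75. 34. 12.] [-20.5  51.    0. ]
```

```bash
python3 - <<'E'
from h import *
print(bot.get_state()["force"]);
for c in("wrist","top","side"):
    im=bot.capture(c)
    if c=="wrist":cv2.imwrite("pics/w6.png",im)
    for r in bot.spot_point("stone0",c)[:8]:print(c,r["confidence"],np.round(r["position"]),at_z(c,r["position"],.23).round(3))
print(bot.get_state()["force"])
E
```

```text
[ 0.4299208   0.3464027  -4.39451978]
wrist 0.81 [202. 356.] [0.431 0.197 0.23 ]
wrist 0.72 [202. 246.] [0.348 0.164 0.23 ]
wrist 0.72 [206. 302.] [0.391 0.178 0.23 ]
wrist 0.66 [269. 241.] [0.362 0.107 0.23 ]
wrist 0.64 [268. 350.] [0.449 0.143 0.23 ]
side 0.6 [189. 239.] [0.37  0.152 0.23 ]
side 0.6 [178. 233.] [0.368 0.221 0.23 ]
side 0.56 [181. 264.] [0.439 0.18  0.23 ]
side 0.48 [179. 255.] [0.421 0.197 0.23 ]
side 0.44 [174. 248.] [0.41  0.238 0.23 ]
side 0.41 [169. 254.] [0.435 0.265 0.23 ]
[-0.10758072 -0.22948308 -5.15471206]
```

View pics/w6.png

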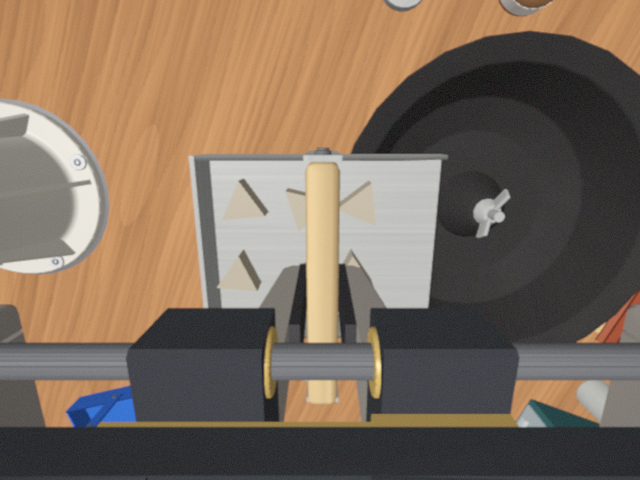

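All six stones are in the tray, with the lip over the bowl. Pouring about the lip, slowly.

```bash
python3 -m handwheel '[{"jaw":-1,"tx":2,"ty":1,"tz":0,"rx":-0.8,"ry":2,"rz":0},{"jaw":-1,"tx":5,"ty":3,"tz":0,"rx":-1.9,"ry":4.6,"rz":0},{"jaw":-1,"tx":8,"ty":4,"tz":-1,"rx":-2.8,"ry":7,"rz":0},{"jaw":-1,"tx":11,"ty":6,"tz":-1,"rx":-3.7,"ry":9.3,"rz":0},{"jaw":-1,"tx":14,"ty":8,"tz":-2,"rx":-4.7,"ry":11.6,"rz":0},{"jaw":-1,"tx":18,"ty":9,"tz":-2,"rx":-5.6,"ry":13.9,"rz":0},{"jaw":-1,"tx":21,"ty":11,"tz":-3,"rx":-6.6,"ry":16.3,"rz":0},{"jaw":-1,"tx":24,"ty":13,"tz":-4,"rx":-7.5,"ry":18.6,"rz":0},{"jaw":-1,"tx":28,"ty":14,"tz":-5,"rx":-8.4,"ry":20.9,"rz":0},{"jaw":-1,"tx":32,"ty":16,"tz":-6,"rx":-9.3,"ry":23.2,"rz":0}]'
python3 -m handwheel '[{"jaw":-1,"tx":3,"ty":1,"tz":2,"rx":-1,"ry":2.3,"rz":0},{"jaw":-1,"tx":6,"ty":3,"tz":5,"rx":-1.9,"ry":4.6,"rz":0},{"jaw":-1,"tx":10,"ty":4,"tz":7,"rx":-2.8,"ry":7,"rz":0},{"jaw":-1,"tx":13,"ty":6,"tz":9,"rx":-3.8,"ry":9.3,"rz":0},{"jaw":-1,"tx":17,"ty":7,"tz":11,"rx":-4.7,"ry":11.6,"rz":0},{"jaw":-1,"tx":20,"ty":8,"tz":12,"rx":-5.6,"ry":13.9,"rz":0},{"jaw":-1,"tx":24,"ty":10,"tz":14,"rx":-6.6,"ry":16.3,"rz":0},{"jaw":-1,"tx":28,"ty":11,"tz":15,"rx":-7.5,"ry":18.6,"rz":0},{"jaw":-1,"tx":32,"ty":13,"tz":16,"rx":-8.4,"ry":20.9,"rz":0},{"jaw":-1,"tx":35,"ty":15,"tz":17,"rx":-9.4,"ry":23.2,"rz":0}]'
python3 -m handwheel '[{"jaw":-1,"tx":0,"ty":0,"tz":0,"rx":0,"ry":0,"rz":0},{"jaw":-1,"tx":0,"ty":0,"tz":0,"rx":0,"ry":0,"rz":0},{"jaw":-1,"tx":0,"ty":0,"tz":0,"rx":0,"ry":0,"rz":0},{"jaw":-1,"tx":0,"ty":0,"tz":0,"rx":0,"ry":0,"rz":0},{"jaw":-1,"tx":0,"ty":0,"tz":0,"rx":0,"ry":0,"rz":0},{"jaw":-1,"tx":0,"ty":0,"tz":0,"rx":0,"ry":0,"rz":0}]'
python3 - <<'E'
from h import *
print(bot.get_state()["joint_positions"].round(1))
for c in("wrist","side"):
    im=bot.capture(c);cv2.imwrite(f"pics/{c}7.png",im)
    for r in bot.spot_point("stone0",c)[:8]:print(c,r["confidence"],np.round(r["position"]),at_z(c,r["position"],.13).round(3))
a=cv2.imread("pics/wrist7.png");b=cv2.imread("pics/side7.png")[90:330,180:500]
cv2.imwrite("pics/c7.png",np.hstack([cv2.resize(a,(400,300)),cv2.resize(b,(400,300))]))
E
```

```text
clock: 16.0
position: [0.4476, 0.1801, 0.2929]
eef_rot: [-155.0, -0.0, 111.8]
force: [0.0, 0.5, -5.6]
opening: 0.169
clock: 16.83
position: [0.4829, 0.1952, 0.3096]
eef_rot: [-130.0, 0.1, 111.8]
force: [0.2, 0.3, -3.8]
opening: 0.171
clock: 17.33
position: [0.4815, 0.1951, 0.3108]
eef_rot: [-130.1, 0.1, 111.9]
force: [0.9, -0.4, -4.5]
opening: 0.171
[ 2.190e+01  3.880e+01  6.430e+01 -0.000e+00  1.268e+02  1.000e-01]
wrist 0.93 [313. 549.] [0.581 0.163 0.13 ]
wrist 0.88 [332. 618.] [0.622 0.182 0.13 ]
wrist 0.81 [154. 570.] [0.528 0.282 0.13 ]
wrist 0.76 [173. 532.] [0.511 0.259 0.13 ]
wrist 0.66 [281. 513.] [0.544 0.169 0.13 ]
side 0.57 [201. 287.] [0.517 0.245 0.13 ]
side 0.49 [203. 282.] [0.502 0.237 0.13 ]
side 0.37 [197. 295.] [0.547 0.261 0.13 ]
```

View pics/c7.png

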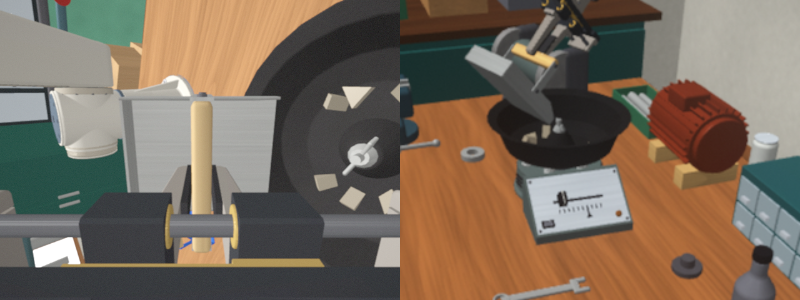

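The tray is empty in the wrist view. Six stones lie around the cone in the bowl, at about (336,102), (357,95), (397,92), (326,182), (352,198) and (386,207). The slider is still at its near end. I'll level the tray and carry it back to its place.

```bash
python3 -m handwheel '[{"jaw":-1,"tx":-7,"ty":-3,"tz":10,"rx":1.9,"ry":-4.6,"rz":0},{"jaw":-1,"tx":-14,"ty":-6,"tz":15,"rx":3.8,"ry":-9.2,"rz":0},{"jaw":-1,"tx":-21,"ty":-9,"tz":15,"rx":5.6,"ry":-13.9,"rz":0},{"jaw":-1,"tx":-29,"ty":-12,"tz":13,"rx":7.5,"ry":-18.5,"rz":0},{"jaw":-1,"tx":-36,"ty":-16,"tz":10,"rx":9.4,"ry":-23.2,"rz":0},{"jaw":-1,"tx":-43,"ty":-19,"tz":8,"rx":11.2,"ry":-27.8,"rz":0},{"jaw":-1,"tx":-50,"ty":-22,"tz":6,"rx":13.1,"ry":-32.5,"rz":0},{"jaw":-1,"tx":-56,"ty":-26,"tz":3,"rx":15,"ry":-37.1,"rz":0},{"jaw":-1,"tx":-62,"ty":-29,"tz":0,"rx":16.8,"ry":-41.8,"rz":0},{"jaw":-1,"tx":-68,"ty":-32,"tz":0,"rx":18.7,"ry":-46.4,"rz":0}]'
python3 -m handwheel '[{"jaw":-1,"tx":6,"ty":-20,"tz":0,"rx":0,"ry":0,"rz":4},{"jaw":-1,"tx":12,"ty":-45,"tz":0,"rx":0,"ry":0,"rz":8},{"jaw":-1,"tx":19,"ty":-75,"tz":0,"rx":0,"ry":0,"rz":12},{"jaw":-1,"tx":26,"ty":-105,"tz":0,"rx":0,"ry":0,"rz":16},{"jaw":-1,"tx":33,"ty":-135,"tz":0,"rx":0,"ry":0,"rz":20},{"jaw":-1,"tx":40,"ty":-165,"tz":0,"rx":0,"ry":0,"rz":25},{"jaw":-1,"tx":46,"ty":-195,"tz":0,"rx":0,"ry":0,"rz":30},{"jaw":-1,"tx":52,"ty":-220,"tz":0,"rx":0,"ry":0,"rz":34},{"jaw":-1,"tx":56,"ty":-240,"tz":0,"rx":0,"ry":0,"rz":38},{"jaw":-1,"tx":58,"ty":-250,"tz":0,"rx":0,"ry":0,"rz":40}]'
python3 -m handwheel '[{"jaw":-1,"tx":6,"ty":-20,"tz":0,"rx":0,"ry":0,"rz":4},{"jaw":-1,"tx":12,"ty":-45,"tz":0,"rx":0,"ry":0,"rz":8},{"jaw":-1,"tx":19,"ty":-75,"tz":0,"rx":0,"ry":0,"rz":12},{"jaw":-1,"tx":26,"ty":-105,"tz":0,"rx":0,"ry":0,"rz":16},{"jaw":-1,"tx":33,"ty":-135,"tz":0,"rx":0,"ry":0,"rz":20},{"jaw":-1,"tx":40,"ty":-165,"tz":0,"rx":0,"ry":0,"rz":25},{"jaw":-1,"tx":46,"ty":-195,"tz":0,"rx":0,"ry":0,"rz":30},{"jaw":-1,"tx":51,"ty":-220,"tz":0,"rx":0,"ry":0,"rz":34},{"jaw":-1,"tx":54,"ty":-240,"tz":0,"rx":0,"ry":0,"rz":37},{"jaw":-1,"tx":55,"ty":-245,"tz":0,"rx":0,"ry":0,"rz":38}]'
python3 -m handwheel '[{"jaw":-1,"tx":0,"ty":0,"tz":-20,"rx":0,"ry":0,"rz":0},{"jaw":-1,"tx":0,"ty":0,"tz":-50,"rx":0,"ry":0,"rz":0},{"jaw":-1,"tx":0,"ty":0,"tz":-80,"rx":0,"ry":0,"rz":0},{"jaw":-1,"tx":0,"ty":0,"tz":-110,"rx":0,"ry":0,"rz":0},{"jaw":-1,"tx":0,"ty":0,"tz":-140,"rx":0,"ry":0,"rz":0},{"jaw":-1,"tx":0,"ty":0,"tz":-170,"rx":0,"ry":0,"rz":0},{"jaw":-1,"tx":0,"ty":0,"tz":-200,"rx":0,"ry":0,"rz":0},{"jaw":-1,"tx":0,"ty":0,"tz":-220,"rx":0,"ry":0,"rz":0},{"jaw":-1,"tx":0,"ty":0,"tz":-228,"rx":0,"ry":0,"rz":0},{"jaw":-1,"tx":0,"ty":0,"tz":-228,"rx":0,"ry":0,"rz":0}]'
```

```text
clock: 18.37
position: [0.4123, 0.1626, 0.31]
eef_rot: [179.8, -0.0, 111.8]
force: [-1.1, 0.4, -2.8]
opening: 0.17
clock: 19.2
position: [0.4707, -0.0891, 0.3099]
eef_rot: [-179.9, -0.1, 152.0]
force: [0.5, 0.6, -4.9]
opening: 0.169
clock: 20.03
position: [0.5257, -0.3343, 0.3093]
eef_rot: [180.0, -0.1, -170.1]
force: [1.0, -0.9, -3.9]
opening: 0.167
clock: 20.87
position: [0.5248, -0.3303, 0.0801]
eef_rot: [179.8, -0.2, -170.2]
force: [-0.2, 0.1, -4.1]
opening: 0.17
```

```bash
python3 -m handwheel '[{"jaw":-1,"tx":0,"ty":0,"tz":-8,"rx":0,"ry":0,"rz":0},{"jaw":-1,"tx":0,"ty":0,"tz":-15,"rx":0,"ry":0,"rz":0},{"jaw":-1,"tx":0,"ty":0,"tz":-21,"rx":0,"ry":0,"rz":0},{"jaw":-1,"tx":0,"ty":0,"tz":-26,"rx":0,"ry":0,"rz":0},{"jaw":-1,"tx":0,"ty":0,"tz":-29,"rx":0,"ry":0,"rz":0},{"jaw":-1,"tx":0,"ty":0,"tz":-30,"rx":0,"ry":0,"rz":0},{"jaw":-1,"tx":0,"ty":0,"tz":-30,"rx":0,"ry":0,"rz":0},{"jaw":-1,"tx":0,"ty":0,"tz":-30,"rx":0,"ry":0,"rz":0}]'
```

```text
clock: 21.53
position: [0.5269, -0.332, 0.0524]
eef_rot: [-180.0, 0.0, -170.2]
force: [0.6, 0.6, -4.4]
opening: 0.172
```

```bash
python3 -m handwheel '[{"jaw":-1,"tx":0,"ty":0,"tz":-2,"rx":0,"ry":0,"rz":0},{"jaw":-1,"tx":0,"ty":0,"tz":-3,"rx":0,"ry":0,"rz":0},{"jaw":-1,"tx":0,"ty":0,"tz":-3,"rx":0,"ry":0,"rz":0},{"jaw":-1,"tx":0,"ty":0,"tz":-3,"rx":0,"ry":0,"rz":0}]'
```

```text
clock: 21.87
position: [0.5267, -0.3324, 0.05]
eef_rot: [-179.9, 0.0, -170.2]
force: [-4.5, -0.7, 5.3]
opening: 0.174
```

Contact (net upward force). I'll release and rise, then measure the panel.

```bash
python3 -m handwheel '[{"jaw":0.3,"tx":0,"ty":0,"tz":0,"rx":0,"ry":0,"rz":0},{"jaw":0.3,"tx":0,"ty":0,"tz":0,"rx":0,"ry":0,"rz":0},{"jaw":0.3,"tx":0,"ty":0,"tz":0,"rx":0,"ry":0,"rz":0},{"jaw":0.3,"tx":0,"ty":0,"tz":0,"rx":0,"ry":0,"rz":0},{"jaw":0.3,"tx":0,"ty":0,"tz":0,"rx":0,"ry":0,"rz":0},{"jaw":0.3,"tx":0,"ty":0,"tz":0,"rx":0,"ry":0,"rz":0},{"jaw":0.3,"tx":0,"ty":0,"tz":0,"rx":0,"ry":0,"rz":0}]'
python3 -m handwheel '[{"jaw":0.3,"tx":0,"ty":0,"tz":15,"rx":0,"ry":0,"rz":0},{"jaw":0.3,"tx":0,"ty":0,"tz":40,"rx":0,"ry":0,"rz":0},{"jaw":0.3,"tx":0,"ty":0,"tz":75,"rx":0,"ry":0,"rz":0},{"jaw":0.3,"tx":0,"ty":0,"tz":110,"rx":0,"ry":0,"rz":0},{"jaw":0.3,"tx":0,"ty":0,"tz":150,"rx":0,"ry":0,"rz":0},{"jaw":0.3,"tx":0,"ty":0,"tz":190,"rx":0,"ry":0,"rz":0},{"jaw":0.3,"tx":0,"ty":0,"tz":230,"rx":0,"ry":0,"rz":0},{"jaw":0.3,"tx":0,"ty":0,"tz":265,"rx":0,"ry":0,"rz":0},{"jaw":0.3,"tx":0,"ty":0,"tz":280,"rx":0,"ry":0,"rz":0},{"jaw":0.3,"tx":0,"ty":0,"tz":280,"rx":0,"ry":0,"rz":0}]'
python3 - <<'E'
from h import *
s=bot.get_state();print(s["opening"],s["force"],s["joint_positions"].round(1))
for c in("side","top","wrist"):
    cv2.imwrite(f"pics/{c}8.png",bot.capture(c))
    for t,z in dict(stone_tray=0,long_mark=.06,slider_top=.085,bowl_mouth=.19,tumbler=0).items():
        for r in bot.spot_point(t,c)[:2]: print(c,t,round(r["confidence"],2),np.round(r["position"],1),at_z(c,r["position"],z).round(4))
b=cv2.imread("pics/side8.png")[200:290,260:380];w=cv2.imread("pics/top8.png")[175:270,250:330]
cv2.imwrite("pics/c8.png",np.hstack([cv2.resize(b,(480,360),interpolation=2),cv2.resize(w,(303,360),interpolation=2)]))
E
```

```text
clock: 22.45
position: [0.5266, -0.3318, 0.049]
eef_rot: [180.0, -0.0, -170.2]
force: [1.3, -0.3, 0.7]
opening: 0.647
clock: 23.28
position: [0.5283, -0.3329, 0.3341]
eef_rot: [-179.7, 0.3, -170.2]
force: [-0.8, -0.3, 0.1]
opening: 0.65
0.6499718734029098 [-0.8315835  -0.33730976  0.06896708] [ -32.4   13.9   82.5   -0.    83.2 -132.2]
side stone_tray 0.88 [379.7 374.5] [ 0.5286 -0.3284  0.    ]
side stone_tray 0.55 [411.7 245.5] [ 0.2677 -0.3221  0.    ]
side long_mark 0.73 [245.9 327.3] [0.5824 0.0884 0.06  ]
side long_mark 0.28 [380.6 374. ] [ 0.4989 -0.3785  0.06  ]
side slider_top 0.43 [247.6 309.7] [0.522  0.0573 0.085 ]
side bowl_mouth 0.85 [180.2 307.8] [0.5762 0.2344 0.19  ]
side bowl_mouth 0.68 [193.2 295.2] [0.5182 0.1655 0.19  ]
side tumbler 0.83 [241.1 309.2] [0.5763 0.2213 0.    ]
top stone_tray 0.88 [233.3 430. ] [ 0.5319 -0.3309  0.    ]
top long_mark 0.72 [210.8 292.3] [0.5942 0.0809 0.06  ]
top slider_top 0.75 [269.2 359.5] [ 0.4199 -0.1125  0.085 ]
top bowl_mouth 0.67 [213.  236.9] [0.5689 0.2248 0.19  ]
top bowl_mouth 0.66 [235.6 431.6] [ 0.503  -0.3029  0.19  ]
top tumbler 0.97 [219.4 242.7] [0.5785 0.2344 0.    ]
top tumbler 0.39 [276.9 168.9] [0.4059 0.4548 0.    ]
wrist stone_tray 0.75 [192.7 320. ] [ 0.5294 -0.3338  0.    ]
wrist stone_tray 0.74 [  4.6 360.8] [ 0.2636 -0.3223  0.    ]
wrist long_mark 0.81 [278.1 588.5] [0.5788 0.08   0.06  ]
wrist slider_top 0.85 [251.4 608.4] [0.5303 0.0708 0.085 ]
```

View pics/c8.png

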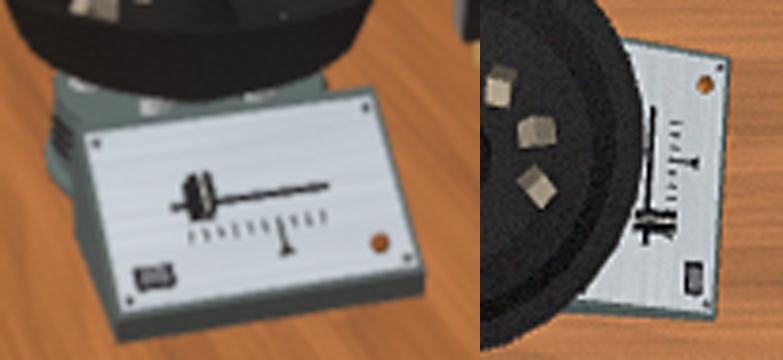

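Stones show in the bowl and the tray is standing at its place. Side crop: cap at about (310,249) and the long mark's triangle at about (331,259), with the slider well left of it. I'll move to a hover in front of the panel with the tool along the panel normal, and measure with the wrist camera.

```bash
python3 - <<'E'
from h import *
a=at_z("top",(190.8,316),.023);b=at_z("top",(258.9,312),.023);print(a,b,np.linalg.norm(a-b),np.degrees(np.arctan2(*(a-b)[[1,0]])),np.linalg.norm((a+b)[:2]/2-[.574,.231]))
print(tri([("side",(248,328.3)),("top",(215.5,294.9)),("wrist",(278.1,588.5))]),tri([("side",(245.9,327.3)),("top",(210.8,292.3)),("wrist",(278.1,588.5))]))
E
python3 -m handwheel '[{"jaw":0.3,"tx":0,"ty":20,"tz":0,"rx":0,"ry":0,"rz":-6},{"jaw":0.3,"tx":0,"ty":45,"tz":0,"rx":0,"ry":0,"rz":-13},{"jaw":0.3,"tx":0,"ty":80,"tz":0,"rx":0,"ry":0,"rz":-20},{"jaw":0.3,"tx":0,"ty":110,"tz":0,"rx":0,"ry":0,"rz":-27},{"jaw":0.3,"tx":0,"ty":140,"tz":0,"rx":0,"ry":0,"rz":-34},{"jaw":0.3,"tx":0,"ty":170,"tz":0,"rx":0,"ry":0,"rz":-41},{"jaw":0.3,"tx":0,"ty":200,"tz":0,"rx":0,"ry":0,"rz":-48},{"jaw":0.3,"tx":0,"ty":230,"tz":0,"rx":0,"ry":0,"rz":-55},{"jaw":0.3,"tx":0,"ty":250,"tz":0,"rx":0,"ry":0,"rz":-62},{"jaw":0.3,"tx":0,"ty":250,"tz":0,"rx":0,"ry":0,"rz":-65}]'
python3 -m handwheel '[{"jaw":0.3,"tx":0,"ty":10,"tz":-15,"rx":0,"ry":0,"rz":-5},{"jaw":0.3,"tx":0,"ty":20,"tz":-30,"rx":0,"ry":0,"rz":-10},{"jaw":0.3,"tx":0,"ty":30,"tz":-50,"rx":0,"ry":0,"rz":-16},{"jaw":0.3,"tx":0,"ty":40,"tz":-70,"rx":0,"ry":0,"rz":-22},{"jaw":0.3,"tx":0,"ty":50,"tz":-85,"rx":0,"ry":0,"rz":-28},{"jaw":0.3,"tx":0,"ty":55,"tz":-95,"rx":0,"ry":0,"rz":-30},{"jaw":0.3,"tx":0,"ty":55,"tz":-95,"rx":0,"ry":0,"rz":-30}]'
python3 -m handwheel '[{"jaw":0.3,"tx":0,"ty":0,"tz":0,"rx":5,"ry":0,"rz":0},{"jaw":0.3,"tx":0,"ty":0,"tz":0,"rx":10,"ry":0,"rz":0},{"jaw":0.3,"tx":0,"ty":0,"tz":0,"rx":15,"ry":0,"rz":0},{"jaw":0.3,"tx":0,"ty":0,"tz":0,"rx":20,"ry":0,"rz":0},{"jaw":0.3,"tx":0,"ty":0,"tz":0,"rx":25,"ry":0,"rz":0},{"jaw":0.3,"tx":0,"ty":0,"tz":0,"rx":30,"ry":0,"rz":0},{"jaw":0.3,"tx":0,"ty":0,"tz":0,"rx":35,"ry":0,"rz":0},{"jaw":0.3,"tx":0,"ty":0,"tz":0,"rx":35,"ry":0,"rz":0},{"jaw":0.3,"tx":0,"ty":0,"tz":0,"rx":35,"ry":0,"rz":0}]'
python3 - <<'E'
from h import *
print(bot.get_state()["joint_positions"].round(1))
cv2.imwrite("pics/w9.png",bot.capture("wrist"))
for t,z in dict(long_mark=.06,slider_top=.085,bowl_mouth=.19).items():
    for r in bot.spot_point(t,"wrist")[:2]: print(t,round(r["confidence"],2),np.round(r["position"],1),at_z("wrist",r["position"],z).round(4))
E
```

```text
[0.66024685 0.01154472 0.023     ] [0.45524881 0.02456154 0.023     ] 0.20541088588415748 -3.6332483957083865 0.2135661548436503
[0.57875423 0.07362563 0.06446868] [0.58442434 0.0816489  0.06200706]
clock: 25.02
position: [0.5265, -0.0784, 0.3294]
eef_rot: [179.9, -0.1, 124.6]
force: [0.5, 0.1, -0.1]
opening: 0.65
clock: 25.6
position: [0.5252, -0.0259, 0.232]
eef_rot: [-179.8, -0.1, 94.8]
force: [-1.2, -0.8, 0.9]
opening: 0.651
clock: 26.35
position: [0.5267, -0.0284, 0.2338]
eef_rot: [176.6, -34.8, 95.8]
force: [0.3, -0.0, 0.3]
opening: 0.655
[-26.1  17.5  99.3  31.3  81.6 -40.7]
long_mark 0.88 [220.2 367. ] [0.5833 0.0785 0.06  ]
long_mark 0.47 [380.8 219.4] [ 0.4361 -0.1131  0.06  ]
slider_top 0.84 [217.9 322.2] [0.5277 0.0664 0.085 ]
bowl_mouth 0.84 [ 28.5 382.4] [0.5728 0.2404 0.19  ]
```

View pics/w9.png

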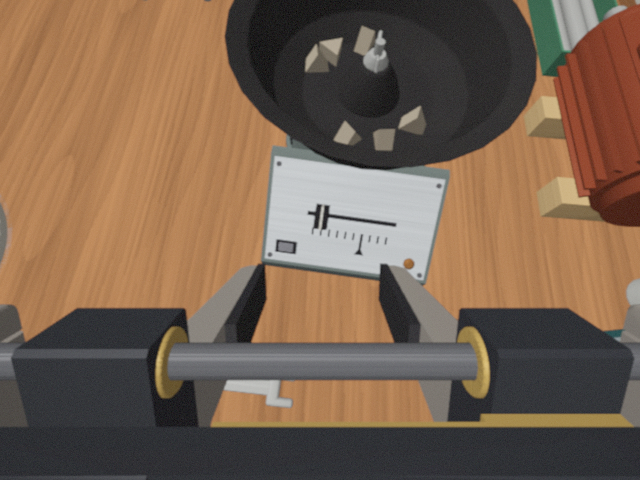

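Wrist view (my last picture view): all six stones are in the bowl. The cap is at about (321,216), and the track runs from (308,213) to (396,225), about 8° off the tool's jaw axis. The long mark is the seventh, at (361,240). Next I'll compute the machine frame and the required tool pose, and check whether the tip bias lies along the tool or in world z.

```bash
cat > panel.py <<'E'
from h import *
from scipy.optimize import least_squares
O=np.array([.574,.231,0])
def frame(O,az):
    a=np.radians(az);t=np.array([np.cos(a),np.sin(a),0]);mx=np.cross(t,[0,0,1])*-1  # mx: machine +x, t=-machine y
    n=-mx*np.sin(np.radians(35))+np.array([0,0,np.cos(np.radians(35))]);u=mx*np.cos(np.radians(35))+np.array([0,0,np.sin(np.radians(35))])
    P0=O-mx*.157+[0,0,.0615]
    return t,u,n,P0
def on(cam,rc,O,az,h=0):
    t,u,n,P0=frame(O,az);p,d=ray(bot.calibration(cam),rc);q=p+d*((P0+n*h-p)@n)/(d@n);v=q-P0;return np.array([v@t,v@u])*1000
E
python3 - <<'E'
from panel import *
s=bot.get_state();p=s["position"];print(p,s["eef_rot"])
for az in(-3.6,-2,-5):
    print("az",az)
    for nm,l in dict(wrist=[("corners",[(149,274),(171,449),(283,428),(263,264)]),("track",[(213,308),(225,396)]),("mark7",[(236,361)]),("net",[(220.2,367)])],side=[("track",[(200+207/4,260+170/4),(200+186/4,260+328/4)]),("mark7",[(200+225/4,260+280/4)]),("net",[(245.9,327.3)])],top=[("track",[(175+105/3.79,250+173/3.79),(175+245/3.79,250+166/3.79)]),("net",[(210.8,292.3)])]).items():
        for k,v in l: print(nm,k,[on(nm,x,O,az).round(1).tolist() for x in v])
    print("cap wrist",on("wrist",(217.9,322.2),O,az,.026).round(1),"side",on("side",(247.6,309.7),O,az,.026).round(1))
E
```

```text
[ 0.52690079 -0.0263634   0.23498142] [176.5119941  -34.74147812  96.05404524]
az -3.6
wrist corners [[-102.9, 73.1], [102.1, 76.7], [107.8, -63.4], [-100.9, -68.1]]
wrist track [[-54.0, 3.8], [53.8, 4.6]]
wrist mark7 [[14.2, -15.3]]
wrist net [[18.1, 5.3]]
side track [[-54.8, 1.0], [53.6, -0.0]]
side mark7 [[14.8, -22.5]]
side net [[14.5, 7.6]]
top track [[53.9, -0.0], [-55.2, -1.5]]
top net [[28.5, 9.7]]
cap wrist [-35.9   5.7] side [-39.8  -0.8]
az -2
wrist corners [[-105.3, 75.6], [100.0, 74.3], [102.5, -66.4], [-106.6, -65.1]]
wrist track [[-58.2, 5.2], [49.7, 3.2]]
wrist mark7 [[9.5, -15.6]]
wrist net [[13.9, 4.9]]
side track [[-59.4, 2.0], [49.5, -0.9]]
side mark7 [[9.9, -22.8]]
side net [[10.3, 7.4]]
top track [[49.7, -1.7], [-59.7, 0.4]]
top net [[24.4, 8.9]]
cap wrist [-40.6   6.7] side [-44.8  -0.1]
az -5
wrist corners [[-100.7, 71.0], [103.9, 78.8], [112.3, -60.6], [-95.9, -70.6]]
wrist track [[-50.2, 2.6], [57.4, 5.8]]
wrist mark7 [[18.4, -14.9]]
wrist net [[21.8, 5.8]]
side track [[-50.8, 0.3], [57.2, 0.8]]
side mark7 [[19.0, -22.3]]
side net [[18.1, 7.8]]
top track [[57.6, 1.6], [-51.2, -3.0]]
top net [[32.1, 10.6]]
cap wrist [-31.8   4.9] side [-35.5  -1.3]
```

Consistent: track azimuth about -3.6°, slot ±54 mm, long mark at t≈+15 mm. The cap sits at t≈-37 mm (slider about 0.007). The camera frame is right, so the tip bias is along the tool. Computing the approach.

```bash
cat > go.py <<'E'
from panel import *
import sys
tt,h=float(sys.argv[1])/1000,float(sys.argv[2])/1000
t,u,n,P0=frame(O,-3.6);s=bot.get_state();p=np.array(s["position"]);T=R.from_euler('xyz',s["eef_rot"],degrees=True)
G=R.from_matrix(np.c_[np.cross(t,-n),t,-n])
g=P0+t*tt+u*.002+n*h
v=p-P0;print("now t,u,h",(np.array([v@t,v@u,v@n])*1000).round(1),"shift",((g-p)*1000).round(1),"rotvec",np.degrees((G*T.inv()).as_rotvec()).round(2),"n",n.round(3),"t",t.round(3),"u",u.round(3),s["force"].round(1),s["opening"])
E
python3 go.py -37 45
```

```text
now t,u,h [-30.8  15.3 201.1] shift [  -1.2   78.9 -135.5] rotvec [ 0.2   2.87 -7.66] n [-0.036 -0.572  0.819] t [ 0.998 -0.063  0.   ] u [0.051 0.818 0.574] [0.8 0.6 0. ] 0.6484237193994876
```

```bash
python3 -m handwheel '[{"jaw":-0.1,"tx":0,"ty":0,"tz":0,"rx":0,"ry":1.4,"rz":-3.8},{"jaw":-0.1,"tx":0,"ty":10,"tz":-20,"rx":0.2,"ry":2.9,"rz":-7.7},{"jaw":-0.1,"tx":-1,"ty":25,"tz":-45,"rx":0.2,"ry":2.9,"rz":-7.7},{"jaw":-0.1,"tx":-1,"ty":40,"tz":-70,"rx":0.2,"ry":2.9,"rz":-7.7},{"jaw":-0.1,"tx":-1,"ty":55,"tz":-95,"rx":0.2,"ry":2.9,"rz":-7.7},{"jaw":-0.1,"tx":-1,"ty":68,"tz":-117,"rx":0.2,"ry":2.9,"rz":-7.7},{"jaw":-0.1,"tx":-1,"ty":76,"tz":-130,"rx":0.2,"ry":2.9,"rz":-7.7},{"jaw":-0.1,"tx":-1,"ty":79,"tz":-135,"rx":0.2,"ry":2.9,"rz":-7.7},{"jaw":-0.1,"tx":-1,"ty":79,"tz":-135,"rx":0.2,"ry":2.9,"rz":-7.7},{"jaw":-0.1,"tx":-1,"ty":79,"tz":-135,"rx":0.2,"ry":2.9,"rz":-7.7}]'
python3 go.py -37 5; python3 - <<'E'
from panel import *
bot.capture("wrist");bot.capture("side")
for c in("wrist","side"):
  for th,hh in(("slider_top",.026),("long_mark",0)):
    for r in bot.spot_point(th,c)[:2]:print(c,th,round(r["confidence"],2),np.round(r["position"],1),on(c,r["position"],O,-3.6,hh).round(1))
# tip between fingers: project reported TCP and 30mm behind
s=bot.get_state();z=R.from_euler('xyz',s["eef_rot"],degrees=True).as_matrix()[:,2]
print([proj("wrist",s["position"]-z*d).round(1) for d in(0,.03)])
E
```

```text
clock: 27.38
position: [0.5261, 0.0523, 0.1]
eef_rot: [-179.9, -35.1, 86.3]
force: [-0.6, -0.1, -0.7]
opening: 0.454
now t,u,h [-36.6   2.1  45.5] shift [  1.   23.1 -33.2] rotvec [-0.09 -0.04  0.06] n [-0.036 -0.572  0.819] t [ 0.998 -0.063  0.   ] u [0.051 0.818 0.574] [-0.6 -0.1 -0.7] 0.4536734385005597
wrist slider_top 0.79 [253.8 322.7] [-36.1  -1. ]
side slider_top 0.6 [246.5 307.3] [-45.3   3.2]
side long_mark 0.74 [241.7 305.5] [-40.9  28.1]
side long_mark 0.66 [247.8 325.6] [8.7 2.9]
[array([259.4, 322.8]), array([276.6, 322.9])]
```

Aligned over the cap (t≈-36 by wrist). Descending along the normal with force checks.

```bash
python3 -m handwheel '[{"jaw":-0.1,"tx":0.4,"ty":6,"tz":-8,"rx":0,"ry":0,"rz":0},{"jaw":-0.1,"tx":0.8,"ty":12,"tz":-17,"rx":0,"ry":0,"rz":0},{"jaw":-0.1,"tx":1.2,"ty":18,"tz":-26,"rx":0,"ry":0,"rz":0},{"jaw":-0.1,"tx":1.5,"ty":23,"tz":-33,"rx":0,"ry":0,"rz":0},{"jaw":-0.1,"tx":1.7,"ty":28,"tz":-40,"rx":0,"ry":0,"rz":0},{"jaw":-0.1,"tx":1.9,"ty":31,"tz":-44,"rx":0,"ry":0,"rz":0},{"jaw":-0.1,"tx":1.9,"ty":31,"tz":-44,"rx":0,"ry":0,"rz":0}]'
python3 go.py -37 -25
python3 -m handwheel '[{"jaw":-0.1,"tx":0.1,"ty":1.5,"tz":-2,"rx":0,"ry":0,"rz":0},{"jaw":-0.1,"tx":0.2,"ty":3,"tz":-4,"rx":0,"ry":0,"rz":0},{"jaw":-0.1,"tx":0.3,"ty":4.3,"tz":-6.1,"rx":0,"ry":0,"rz":0},{"jaw":-0.1,"tx":0.3,"ty":4.3,"tz":-6.1,"rx":0,"ry":0,"rz":0}]'
python3 go.py -37 -25
```

```text
clock: 28.27
position: [0.5266, 0.0841, 0.0539]
eef_rot: [-179.7, -35.1, 86.1]
force: [-0.2, -0.9, 0.4]
opening: 0.451
now t,u,h [-38.1   1.7 -10.5] shift [  1.6   8.5 -11.8] rotvec [-0.16 -0.23  0.09] n [-0.036 -0.572  0.819] t [ 0.998 -0.063  0.   ] u [0.051 0.818 0.574] [-0.2 -0.9  0.4] 0.451026956030806
clock: 28.6
position: [0.5278, 0.0875, 0.0488]
eef_rot: [-179.8, -35.1, 86.2]
force: [-0.1, -0.6, 0.8]
opening: 0.451
now t,u,h [-37.1   1.6 -16.6] shift [ 0.5  5.1 -6.6] rotvec [-0.13 -0.12  0.14] n [-0.036 -0.572  0.819] t [ 0.998 -0.063  0.   ] u [0.051 0.818 0.574] [-0.1 -0.6  0.8] 0.4510997460541861
```

```bash
python3 -m handwheel '[{"jaw":-0.1,"tx":0.1,"ty":1.2,"tz":-1.6,"rx":0,"ry":0,"rz":0},{"jaw":-0.1,"tx":0.1,"ty":2.3,"tz":-3.3,"rx":0,"ry":0,"rz":0},{"jaw":-1,"tx":0.1,"ty":2.3,"tz":-3.3,"rx":0,"ry":0,"rz":0},{"jaw":-1,"tx":0.1,"ty":2.3,"tz":-3.3,"rx":0,"ry":0,"rz":0},{"jaw":-1,"tx":0.1,"ty":2.3,"tz":-3.3,"rx":0,"ry":0,"rz":0},{"jaw":-1,"tx":0.1,"ty":2.3,"tz":-3.3,"rx":0,"ry":0,"rz":0},{"jaw":-1,"tx":0.1,"ty":2.3,"tz":-3.3,"rx":0,"ry":0,"rz":0},{"jaw":-1,"tx":0.1,"ty":2.3,"tz":-3.3,"rx":0,"ry":0,"rz":0},{"jaw":-1,"tx":0.1,"ty":2.3,"tz":-3.3,"rx":0,"ry":0,"rz":0}]'
python3 go.py 15 -20
```

```text
clock: 29.35
position: [0.5279, 0.0897, 0.0458]
eef_rot: [-179.9, -35.1, 86.2]
force: [0.7, 0.4, 1.1]
opening: 0.171
now t,u,h [-37.1   1.7 -20.4] shift [52.  -3.2  0.5] rotvec [-0.12 -0.11  0.14] n [-0.036 -0.572  0.819] t [ 0.998 -0.063  0.   ] u [0.051 0.818 0.574] [0.7 0.4 1.1] 0.1714638828744647
```

Cap gripped (opening 0.171, about 16 mm). Slide 52 mm along the track.

```bash
python3 -m handwheel '[{"jaw":-1,"tx":2,"ty":-0.1,"tz":0,"rx":0,"ry":0,"rz":0},{"jaw":-1,"tx":6,"ty":-0.4,"tz":0,"rx":0,"ry":0,"rz":0},{"jaw":-1,"tx":12,"ty":-0.8,"tz":0,"rx":0,"ry":0,"rz":0},{"jaw":-1,"tx":18,"ty":-1.1,"tz":0,"rx":0,"ry":0,"rz":0},{"jaw":-1,"tx":25,"ty":-1.6,"tz":0,"rx":0,"ry":0,"rz":0},{"jaw":-1,"tx":32,"ty":-2,"tz":0,"rx":0,"ry":0,"rz":0},{"jaw":-1,"tx":39,"ty":-2.5,"tz":0,"rx":0,"ry":0,"rz":0},{"jaw":-1,"tx":45,"ty":-2.8,"tz":0,"rx":0,"ry":0,"rz":0},{"jaw":-1,"tx":50,"ty":-3.1,"tz":0,"rx":0,"ry":0,"rz":0},{"jaw":-1,"tx":52,"ty":-3.3,"tz":0,"rx":0,"ry":0,"rz":0}]'
python3 -m handwheel '[{"jaw":-1,"tx":0,"ty":0,"tz":0,"rx":0,"ry":0,"rz":0},{"jaw":-1,"tx":0,"ty":0,"tz":0,"rx":0,"ry":0,"rz":0},{"jaw":-1,"tx":0,"ty":0,"tz":0,"rx":0,"ry":0,"rz":0}]'
python3 go.py 15 -20
```

```text
clock: 30.18
position: [0.5809, 0.0864, 0.0458]
eef_rot: [-179.9, -35.1, 86.2]
force: [-1.1, -1.9, 4.8]
opening: 0.17
clock: 30.43
position: [0.5804, 0.0864, 0.0457]
eef_rot: [-179.9, -35.1, 86.2]
force: [1.0, -0.6, 0.5]
opening: 0.17
now t,u,h [ 15.5   1.7 -20.4] shift [-0.5  0.   0.5] rotvec [-0.12 -0.07  0.18] n [-0.036 -0.572  0.819] t [ 0.998 -0.063  0.   ] u [0.051 0.818 0.574] [ 1.  -0.6  0.5] 0.17043481632554291
```

```bash
python3 -m handwheel '[{"jaw":-0.1,"tx":0,"ty":0,"tz":0,"rx":0,"ry":0,"rz":0},{"jaw":-0.1,"tx":0,"ty":0,"tz":0,"rx":0,"ry":0,"rz":0},{"jaw":-0.1,"tx":0,"ty":0,"tz":0,"rx":0,"ry":0,"rz":0},{"jaw":-0.1,"tx":0,"ty":0,"tz":0,"rx":0,"ry":0,"rz":0},{"jaw":-0.1,"tx":0,"ty":0,"tz":0,"rx":0,"ry":0,"rz":0}]'
python3 -m handwheel '[{"jaw":-0.1,"tx":0,"ty":-4,"tz":6,"rx":0,"ry":0,"rz":0},{"jaw":-0.1,"tx":-1,"ty":-12,"tz":17,"rx":0,"ry":0,"rz":0},{"jaw":-0.1,"tx":-1,"ty":-24,"tz":34,"rx":0,"ry":0,"rz":0},{"jaw":-0.1,"tx":-2,"ty":-36,"tz":52,"rx":0,"ry":0,"rz":0},{"jaw":-0.1,"tx":-3,"ty":-48,"tz":69,"rx":0,"ry":0,"rz":0},{"jaw":-0.1,"tx":-4,"ty":-62,"tz":89,"rx":0,"ry":0,"rz":0},{"jaw":-0.1,"tx":-5,"ty":-76,"tz":109,"rx":0,"ry":0,"rz":0},{"jaw":-0.1,"tx":-5,"ty":-90,"tz":130,"rx":0,"ry":0,"rz":0},{"jaw":-0.1,"tx":-6,"ty":-100,"tz":150,"rx":0,"ry":0,"rz":0},{"jaw":-0.1,"tx":-6,"ty":-100,"tz":150,"rx":0,"ry":0,"rz":0}]'
cat > chk.py <<'E'
from panel import *
for c in("wrist","side","top"):
  im=bot.capture(c);cv2.imwrite(f"pics/{c}_chk.png",im)
  for th,hh in(("slider_top",.026),("long_mark",0)):
    for r in bot.spot_point(th,c)[:2]:print(c,th,round(r["confidence"],2),np.round(r["position"],1),on(c,r["position"],O,-3.6,hh).round(1))
  for r in bot.spot_point("stone0",c)[:8]:print(c,"stone",round(r["confidence"],2),at_z(c,r["position"],.13).round(3),(np.linalg.norm(at_z(c,r["position"],.13)[:2]-O[:2])).round(3))
# rectify panel at h=0 and h=26 into mm grids, from wrist: dark profile along t
im=cv2.imread("pics/wrist_chk.png",0).astype(np.float32);t,u,n,P0=frame(O,-3.6)
def prof(h,u0,u1):
    ts=np.arange(-50,56,.5);us=np.arange(u0,u1,.5)
    M=np.array([[proj("wrist",P0+t*a/1e3+u*b/1e3+n*h) for a in ts] for b in us],np.float32)
    return ts,cv2.remap(im,M[...,1],M[...,0],1).mean(0)
for nm,h,a,b in(("marks",0,-18,-13),("longmark",0,-27,-22),("cap top",.026,-4,6)):
    ts,q=prof(h,a,b);print(nm,[(float(x),int(y)) for x,y in zip(ts,q)if -5<=x<=35][::2])
E
python3 chk.py
```

```text
clock: 30.85
position: [0.5796, 0.0865, 0.0456]
eef_rot: [-179.8, -35.1, 86.2]
force: [-1.3, 0.4, 0.1]
opening: 0.45
clock: 31.68
position: [0.5759, -0.0167, 0.2004]
eef_rot: [179.7, -35.0, 86.3]
force: [0.8, -0.3, 0.1]
opening: 0.454
wrist slider_top 0.6 [219.7 319.9] [13.2  2.7]
wrist long_mark 0.95 [213.1 320. ] [12.2  4.9]
wrist stone 0.87 [0.573 0.146 0.13 ] 0.085
wrist stone 0.85 [0.521 0.254 0.13 ] 0.058
wrist stone 0.82 [0.555 0.289 0.13 ] 0.061
wrist stone 0.7 [0.507 0.236 0.13 ] 0.067
wrist stone 0.65 [0.541 0.153 0.13 ] 0.084
wrist stone 0.56 [0.613 0.162 0.13 ] 0.079
side slider_top 0.67 [202.1 281.7] [-86.  139.7]
side slider_top 0.65 [243.1 328.3] [11.4  4.4]
side long_mark 0.96 [244.7 327. ] [14.5 11.1]
side stone 0.54 [0.555 0.287 0.13 ] 0.06
side stone 0.53 [0.501 0.234 0.13 ] 0.073
side stone 0.5 [0.515 0.238 0.13 ] 0.059
top slider_top 0.48 [213.6 296.1] [17.5 12.2]
top long_mark 0.56 [212.2 293. ] [24.7  7.1]
top long_mark 0.33 [272.1 359.7] [-130.5 -250.3]
top stone 0.59 [0.512 0.259 0.13 ] 0.068
top stone 0.58 [0.576 0.154 0.13 ] 0.077
top stone 0.47 [0.51  0.27
[... 504 characters left out ...]
, 199), (24.0, 200), (25.0, 199), (26.0, 199), (27.0, 199), (28.0, 189), (29.0, 162), (30.0, 134), (31.0, 157), (32.0, 194), (33.0, 200), (34.0, 199), (35.0, 199)]Traceback (most recent call last):
  File "chk.py", line 14, in <module>
    ts,q=prof(h,a,b);print(nm,[(float(x),int(y)) for x,y in zip(ts,q)if -5<=x<=35][::2])
         ~~~~^^^^^^^
  File "chk.py", line 11, in prof
    M=np.array([[proj("wrist",P0+t*a/1e3+u*b/1e3+n*h) for a in ts] for b in us],np.float32)
                 ~~~~^^^^^^^^^^^^^^^^^^^^^^^^^^^^^^^^
  File "h.py", line 18, in proj
    c=bot.calibration(cam);M=R.from_euler('xyz',c["attitude"],degrees=True).as_matrix()
ValueError: time passes only in moves, steps and waits
```

```bash
cat > prof.py <<'E'
from panel import *
c=bot.calibration("wrist");im=bot.capture("wrist").mean(2).astype(np.float32);t,u,n,P0=frame(O,-3.6)
M=R.from_euler('xyz',c["attitude"],degrees=True).as_matrix()
ts=np.arange(-60,61,.5)
def prof(h,u0,u1):
    us=np.arange(u0,u1,.5)
    P=P0+n*h+(ts[None,:,None]*t+us[:,None,None]*u)/1e3
    q=(P-c["position"])@M
    return cv2.remap(im,(c["cx"]-c["fx"]*q[...,0]/q[...,2]).astype(np.float32),(c["cy"]+c["fy"]*q[...,1]/q[...,2]).astype(np.float32),1)
from scipy.signal import find_peaks
for a in range(-34,-8,3):
    q=prof(0,a,a+3).mean(0);k=find_peaks(-q,prominence=20)[0];print("h0 u",a,[(float(ts[i]),int(q[i])) for i in k])
for a in range(-14,18,4):
    q=prof(.026,a,a+4).mean(0);print("h26 u",a,[int(x) for x in q[(ts>=0)&(ts<=30)]])
E
python3 prof.py; python3 go.py 15 0
```

```text
h0 u -34 [(14.0, 90)]
h0 u -31 [(14.0, 90)]
h0 u -28 [(14.0, 90)]
h0 u -25 [(-46.5, 159), (-36.5, 157), (-26.5, 160), (-16.5, 161), (-6.5, 155), (3.5, 165), (14.0, 93), (24.0, 158), (34.0, 164), (44.5, 156)]
h0 u -22 [(-46.5, 119), (-36.5, 124), (-26.5, 122), (-16.5, 129), (-6.5, 122), (4.0, 135), (14.0, 93), (24.0, 119), (34.0, 130), (44.0, 118)]
h0 u -19 [(-46.5, 119), (-36.5, 121), (-26.5, 122), (-16.5, 121), (-6.5, 128), (3.5, 128), (13.5, 121), (24.0, 117), (34.0, 130), (44.0, 116)]
h0 u -16 [(-46.5, 170), (-36.5, 168), (-26.5, 169), (-16.5, 160), (-6.5, 164), (3.5, 163), (11.0, 63), (19.0, 65), (34.0, 166), (44.0, 166)]
h0 u -13 [(10.0, 37), (19.0, 37)]
h0 u -10 [(11.0, 39), (20.5, 38)]
h26 u -14 [200, 201, 202, 201, 200, 190, 180, 158, 134, 132, 133, 151, 174, 187, 196, 199, 200, 199, 199, 199, 199, 198, 197, 190, 178, 159, 128, 108, 111, 119, 147, 171, 185, 197, 198, 199, 198, 197, 198, 198, 198, 197, 189, 179, 157, 134, 123, 116, 134, 159, 177, 192, 198, 201, 201, 201, 200, 200, 200, 200, 198]
h26 u -10 [200, 200, 200, 200, 199, 194, 188, 177, 165, 166, 169, 176, 184, 181, 1
[... 1448 characters left out ...]
 118, 88, 63, 51, 42, 44, 45, 44, 45, 59, 76, 108, 140, 164, 185, 188, 190, 173, 156, 121, 87, 65, 41, 40, 39, 38, 37, 49, 63, 91, 121, 146, 169, 180, 189, 192, 193, 193, 193, 193, 193, 193, 193, 193, 192, 192]
h26 u 14 [201, 201, 201, 202, 202, 202, 202, 202, 202, 202, 201, 200, 194, 186, 166, 144, 110, 78, 57, 40, 39, 39, 39, 40, 53, 67, 97, 127, 150, 172, 174, 176, 158, 139, 107, 76, 58, 40, 38, 37, 34, 32, 52, 72, 109, 146, 169, 190, 196, 201, 201, 201, 201, 201, 201, 201, 201, 201, 201, 201, 201]
now t,u,h [ 15.1   5.6 159.6] shift [   5.4   88.4 -132.8] rotvec [-0.14 -0.14  0.13] n [-0.036 -0.572  0.819] t [ 0.998 -0.063  0.   ] u [0.051 0.818 0.574] [-0.3 -0.1 -0.3] 0.4529316082663823
```

Long mark measured at t=14.0 mm and the slider's line at about 15.3 mm, giving a slider value of about 0.061, within tolerance. Six stones are found inside the bowl (58–85 mm from its axis). A last tray check, then hand in.

```bash
python3 - <<'E'
from h import *
for c in("side","top"):
    bot.capture(c)
    for t,z in dict(stone_tray=0,tray_handle=.09).items():
        for r in bot.spot_point(t,c)[:2]: print(c,t,round(r["confidence"],2),at_z(c,r["position"],z).round(4))
s=bot.get_state();print(s["clock"],s["force"].round(1),bot.hand_in())
E
```

```text
side stone_tray 0.96 [ 0.2635 -0.3225  0.    ]
side stone_tray 0.62 [ 0.5247 -0.3279  0.    ]
side tray_handle 0.75 [ 0.5278 -0.3269  0.09  ]
side tray_handle 0.56 [ 0.2572 -0.326   0.09  ]
top stone_tray 0.93 [ 0.2587 -0.3256  0.    ]
top stone_tray 0.86 [ 0.5331 -0.3319  0.    ]
top tray_handle 0.86 [ 0.2654 -0.3189  0.09  ]
top tray_handle 0.27 [0.5812 0.0669 0.09  ]
the job is handed in; nothing more can be done
32.6333 [-0.  -0.3 -0.2] None
```

I tipped all six stones into the bowl with the slider still down, stood the empty tray back where it came from, and slid the slider to the long mark. I then let go and backed off, and handed the job in at about 32.6 s.

**Last checks**
- **Stones:** the wrist and top cameras each find six stones, 58–85 mm from the bowl's axis, inside the 150 mm limit. The side camera shows only three; I took the other three as hidden from it by the bowl.
- **Slider:** its line is about 1.3 mm past the long mark, so about 0.061, inside the 0.056–0.064 window.
- **Tray:** it is back within a few mm of its original spot. I felt it touch the bench before releasing; its level I judged only from that contact and the camera views, with no tilt measurement.
- **Contact:** no force on the arm at hand-in.

**What failed or disagreed**
- **First tray grasp:** it closed on nothing, because the real fingertips sit about 30 mm behind the reported TCP. Gripping 23 mm lower worked, and nothing was disturbed.
- **First move command:** it was refused because every key is needed in each row.
- **Network point finder:** its top-view position for the long mark was about 10 mm off. I used direct wrist-image measurement of the marks instead.
- **Last top view:** the tray handle was missed on the steel tray in that picture, but both views still find the tray itself in place.

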